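# Bed a wax pen's copper sleeve and wooden handle in the V-rest gluing jig

### The arm

A 6-joint arm with a two-finger parallel gripper is mounted at the origin on the work surface. World frame = base frame: x ahead of the robot, y to its left, z up, the work surface at z = 0. Lengths are in m, angles in rad, forces in N, time in s.
With the tool pointing down it reaches from about 0.3 to 0.775 m from the base axis. Payload 14.6 kg.
Tool frame: the origin (TCP) lies between the finger pads; the fingertips stand 22 mm ahead of it and the grasp point (between the pads) lies 3 mm ahead of it (ctrl.tip_reach is the distance from the TCP to the fingertips, in m); z points along the fingers, y is the direction in which the jaws open and shut (so a half turn about z gives the same grasp; the last joint's range is limited). The gripper opens to 94 mm and grips with 3 to 60 N. Pads are 16 mm wide; open, the fingers measure 119 mm over their backs; the gripper's body (75 mm by 177 mm) begins 78 mm behind the grasp point.
Start: joints at [-1.31, 0.3, 1.521, -0, 1.321, -0.067], TCP at [0.177, -0.521, 0.227] pointing down, gripper open.
Joint ranges: [-3.03, 3.03], [-0.79, 2.21], [0.23, 2.52], [-1.04, 4.18], [0, 3.07], [-2.55, 2.55]. Speed limits (rad/s): [2.22, 2.22, 2.57, 3.14, 3.14, 3.14].

### API

Orientations are given as [roll, pitch, yaw] about the fixed x, y, z axes, in that order (R = Rz(yaw) Ry(pitch) Rx(roll)).
In Python, from station import ctrl gives the robot as it stands. The module is installed in compiled form; this text tells all that it offers.
- The arm moves only by the shell command python3 -m creep 'ROWS' [OPENING] [FORCE]. ROWS is a JSON object of lists of equal length, an entry for each row: "xyz": the shift along the tool's x, y, z in mm, a list of three; "spin": the turn about the tool's z in rad. In form: {"xyz": [[tx, ty, tz], ...], "spin": [spin, ...]}. A call has 1 to 5 rows; each row shifts and turns the commanded pose from where the row before left it, along the tool's axes as they then stand; what a row does not reach is not made up. A row lasts 1/8 s, in which the tool goes at most 62.5 mm and 10.7 degrees, less where a joint would pass 70% of its speed; a pose out of reach is approached as far as the arm can. A call with a gripper value outside its range is refused whole. OPENING is the finger opening in mm, from 0 to 94, set as the call begins (- or left out, the last holds). The fingers move at their own pace and stop on an object; FORCE is the grip in N (left out, the last holds). Time passes only in rows, so rows that do not move let the fingers close. It gives the time, the measured TCP pose, the force and the opening at its end, in the units of the state.
- ctrl.get_obs(): the state, without advancing time (a new reading comes with each control period).
- ctrl.camera(name): name is "scene" or "side" or "wrist"; returns the picture (400x640x3 uint8, red, green, blue); there is no depth.
- ctrl.camera_model(name): a dict with "fx", "fy", "cx", "cy" (pixels), "k1" (the pictures are not rectified: a ray, as slopes to the right and down, at radius r is drawn at 1 + k1 r^2 times it, then the intrinsics apply), "R" (3x3) and "t" (3): a world point X has camera coordinates R X + t. Camera axes: x right, y down, z forward; pixel columns grow to the right and rows downward; lengths in m; the calibration is good to about 2 mm. A picture is of the moment at which its call begins: read the wrist's pose just before it. camera_model takes no time and is no camera call; for the wrist camera it gives the pose at the moment of the call.
- ctrl.hand_in(): hands the job in, once; it reports no verdict.
The state is a dict: "time_s": time; "qpos": joint angles; "joint_vel": joint speeds; "tau": joint torques, N m; "ee_pos": TCP position; "eef_rot": TCP orientation; "force": force on the tool from outside, world axes, zero at the start; "moment": the same for the moment, N m; "grip_width": finger opening in m.
Only numpy, scipy, OpenCV 4.12 (cv2) and the standard library are available. Lean on these libraries where they do the work, as an engineer would, in place of code of your own. Each camera call takes 0.05 s, during which the arm holds its last target.

### The job

Set up the wax pen for gluing: first lay the copper sleeve in the V rests at the red back stop, then lay the pale wooden handle in the V rests behind it. Push the handle along the V until the sleeve sits against the stop, the handle sits end to end against the sleeve with no gap, and both lie fully down on both flanks of the V. Let go of everything and leave the black spare handle and the other things on the table where they are.

Things in the scene. Friction and masses are not known exactly. Their poses are not given: they have to be found in the camera images.
- jig: The gluing jig, fixed to the table: dark steel base plate 250 x 90 x 12 mm with four blue V rests in a row and a red back stop plate at its -x end. Origin on the table under the row (100 mm from the stop face), x along the row away from the stop, z up. The base plate runs from x = -120 to +130 mm.
- jig_stop (a point): Point on the red stop's face where the rods' axis meets it when an 18 mm rod rests in the V's: 50 mm above the table. Axes as the jig's: x along the row away from the stop, z up. The stop plate is 12 mm thick, 50 mm wide, its top 76 mm above the table. The four V rests span x = 3-15, 55-67, 80-92 and 166-178 mm from this face.
- jig_sleeve_home (a point): Where the centre of the sleeve lies when fully home: on the V's axis, 35 mm from the stop face (the sleeve covers 0-70 mm), half-way between the first two rests. There, for 40 mm along the row, only the base plate (top 12 mm above the table) lies below, so fingers can reach down beside the rod. Axes as the jig's.
- jig_handle_home (a point): Where the centre of the handle lies when fully home: on the V's axis, 135 mm from the stop face (the handle covers 70-200 mm, its free end 22 mm beyond the last rest). The gap between rests here is 74 mm long. Each rest is 44 mm wide with 90 degree flanks open to the top, its top 53 mm and the bottom of its V 37 mm above the table. Axes as the jig's.
- sleeve: Copper sleeve with dark ends, a rigid closed rod 18 mm in diameter and 70 mm long, 60 g; x is its long axis (both ends alike, it may roll about x).
- sleeve_center (a point): Centre of the copper sleeve, on its axis, 9 mm above the tray's floor at the start; axes as the sleeve's, x along it.
- handle: Pale wooden handle, a rod 18 mm in diameter and 130 mm long, about 40 g; x is its long axis (both ends alike, it may roll about x).
- handle_center (a point): Centre of the wooden handle, on its axis, 9 mm above the tray's floor at the start; axes as the handle's, x along it.
- tray: Fixed white parts tray 160 x 190 mm, floor 6 mm above the table, origin on the table under its centre. Three lanes along its x, at y = -60, 0 and +60 mm, each with two ribs 4 mm high (top 10 mm above the table) beside the rod. Sleeve, handle and black spare lie one in each lane, in any order, with 42 mm clear between neighbours: fingers opened very wide would hit the next rod.
- spare_center (a point): Centre of the black spare handle, 18 mm in diameter and 100 mm long, in a lane of the tray; not to be used. x along it.
- jar: Amber jar with white cap, 64 mm across and 90 mm tall, origin at its foot; bystander.
- stamp: Copper printing stamp, plate 70 x 70 mm with a loop handle 55 mm high, origin at its underside; bystander.
- wax: Yellow wax block 80 x 55 x 30 mm, origin at its underside; bystander.
- pen: Finished wax pen, 160 mm long, up to 18 mm high, lying along its x, origin at its underside; bystander.
- brush: Brush lying along its x, origin at its underside; bystander.
- bowl: Blue bowl 100 mm across and 45 mm high, origin at its foot; bystander.
Not all that is in view belongs to the job. Several things have the shape of the sleeve; the one meant has the colours described above.

How it is judged:
On the way:
1. the copper sleeve lies down in the two V rests by the stop, its end within 25 mm of the stop, while the handle is not yet in the jig (y of sleeve_center in the frame of jig_stop between -0.002 and 0.002 m and z of sleeve_center in the frame of jig_stop between -0.002 and 0.002 m and angle between the x axis of sleeve and the x axis of jig_stop, either way round below 0.04 rad and x of sleeve_center in the frame of jig_stop between 0.033 and 0.06 m and distance between handle_center and jig_stop above 0.2 m), for 0.2 s.
At the end, for the whole second after the job is handed in: Sleeve and handle lie at rest in the V rests (axes within 2 mm sideways and in height of the V's line and within 0.04 rad of it), the sleeve's end within 2 mm of the stop's face, the handle's end within 2 mm of the sleeve's, nothing held (y of sleeve_center in the frame of jig_stop between -0.002 and 0.002 m and z of sleeve_center in the frame of jig_stop between -0.002 and 0.002 m and angle between the x axis of each of sleeve, handle and the x axis of jig_stop, either way round below 0.04 rad and y of handle_center in the frame of jig_stop between -0.002 and 0.002 m and z of handle_center in the frame of jig_stop between -0.002 and 0.002 m and x of sleeve_center in the frame of jig_stop between 0.033 and 0.037 m and distance between sleeve_center and handle_center below 0.102 m and x of handle_center in the frame of jig_stop above 0.1 m and linear speed of each of sleeve, handle below 0.01 m/s); the robot touches nothing.
It fails at once if the black spare handle is moved more than 20 mm (distance of spare_center from where it was at the start of the episode above 0.02 m).
It fails at once if another loose thing on the table (jar, stamp, wax, pen, brush, bowl) is moved more than 20 mm (distance of any of jar, stamp, wax, pen, brush, bowl from where it was at the start of the episode above 0.02 m).
It also fails if it takes over 67 s, if anything falls off the work surface, if the arm or the gripper's body presses on something with over 40 N, if the wrist force passes 120 N, or if a joint passes its speed limit or range.

## Working session

There is one attempt and no reset: what is moved stays moved. The work goes in short steps, Python scripts to look and compute and a shell command to move; the robot and the scene stay as the last step left them, time stands still between calls to the robot, and variables do not carry over. Pictures are saved under pics/ and viewed, and the job is handed in when it is done.

```bash
mkdir -p pics; ls; python3 - <<'E'
from station import ctrl
import cv2
o=ctrl.get_obs()
for k,v in o.items(): print(k,v)
print(ctrl.tip_reach)
for n in ("scene","side","wrist"):
    m=ctrl.camera_model(n); print(n,m)
    cv2.imwrite(f"pics/{n}0.png",ctrl.camera(n)[:,:,::-1])
E
```

```text
pics
time_s 0.0
qpos [-1.30961309e+00  3.00479088e-01  1.52159591e+00  1.73247262e-05
  1.32065819e+00 -6.66097785e-02]
joint_vel [-0.00062037 -0.00142695 -0.0004533  -0.00092351  0.00087971 -0.00099593]
tau [ 1.71060805e-03 -5.31811416e+01 -3.52743316e+01  7.09033641e-02
  2.43273930e-02 -7.51823836e-05]
ee_pos [ 0.17701069 -0.52049115  0.22687565]
eef_rot [-3.14045576e+00 -9.26581637e-05  3.27788663e-01]
force [-0.78790291  0.33419393 -0.41690817]
moment [-0.04616363  0.05796035  0.03728912]
grip_width 0.09379582648445509
0.022
scene {'fx': 381.69295394992247, 'fy': 381.69295394992247, 'cx': 324.8769492310344, 'cy': 198.9871883635243, 'k1': 0.0075650250258981295, 'R': array([[ 0.57701791,  0.81672181,  0.0039758 ],
       [ 0.45638339, -0.31839241, -0.8308673 ],
       [-0.67732158,  0.48123981, -0.55645639]]), 't': array([-0.3066451 , -0.20435431,  1.45633461])}
side {'fx': 365.10857616905264, 'fy': 365.10857616905264, 'cx': 317.56973214060747, 'cy': 199.70807122116926, 'k1': -0.07139672399167128, 'R': array([[ 0.98842467, -0.15070652,  0.01744171],
       [-0.0780987 , -0.60401107, -0.7931401 ],
       [ 0.13006637,  0.78259707, -0.60878943]]), 't': array([-0.55785055,  0.08665751,  0.96032248])}
wrist {'fx': 343.4882394175038, 'fy': 343.4882394175038, 'cx': 315.66999221473384, 'cy': 203.3940353057058, 'k1': -0.015502187959963174, 'R': array([[ 0.32236905, -0.94661259, -0.00167172],
       [-0.90940698, -0.31018796,  0.27706025],
       [-0.26278727, -0.08779537, -0.96085109]]), 't': array([-0.54942812, -0.0283275 ,  0.39133591])}
```

View pics/scene0.png

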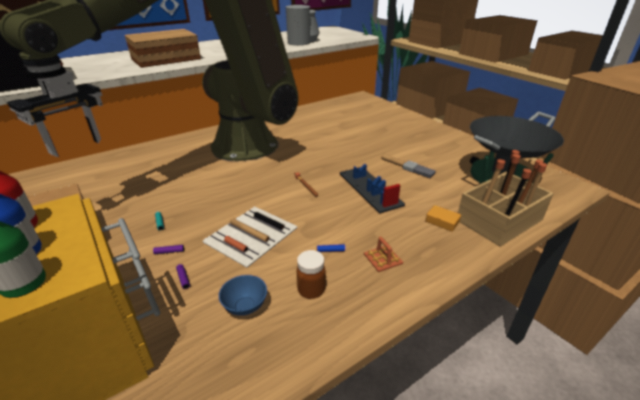

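View pics/side0.png

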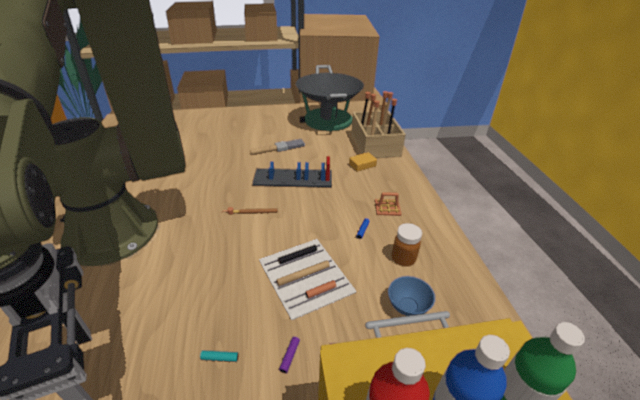

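View pics/wrist0.png

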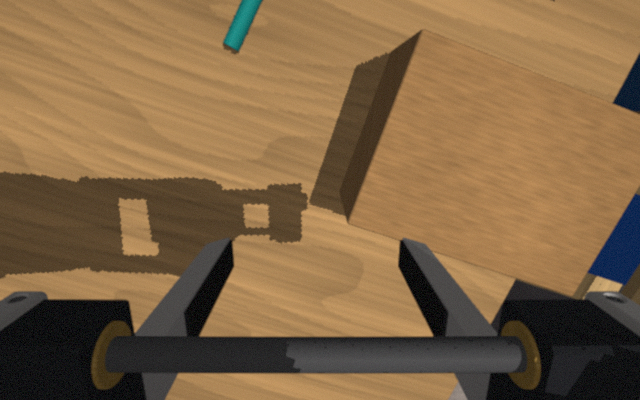

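```bash
cat > h.py <<'E'
import numpy as np, cv2
from station import ctrl
def K(m): return np.array([[m['fx'],0,m['cx']],[0,m['fy'],m['cy']],[0,0,1.]])
def D(m): return np.array([m['k1'],0,0,0,0.])
def ray(m,uv):
    p=cv2.undistortPoints(np.array(uv,float).reshape(-1,1,2),K(m),D(m)).reshape(-1,2)
    d=np.c_[p,np.ones(len(p))]@m['R']; c=-m['R'].T@m['t']
    return c,d/np.linalg.norm(d,axis=1)[:,None]
def plane(m,uv,z):
    c,d=ray(m,uv); return c+d*((z-c[2])/d[:,2])[:,None]
def proj(m,X):
    p=cv2.projectPoints(np.array(X,float).reshape(-1,1,3),cv2.Rodrigues(m['R'])[0],m['t'],K(m),D(m))[0]
    return p.reshape(-1,2)
def tri(ms,uvs):
    A=np.zeros((3,3));b=np.zeros(3);L=[]
    for m,uv in zip(ms,uvs):
        c,d=ray(m,[uv]);P=np.eye(3)-np.outer(d[0],d[0]);A+=P;b+=P@c;L.append((P,c))
    X=np.linalg.solve(A,b); return X,[1000*np.linalg.norm(P@(X-c)) for P,c in L]
def crop(im,x,y,w,h,s,name):
    cv2.imwrite(name,cv2.resize(im[y:y+h,x:x+w],None,fx=s,fy=s,interpolation=cv2.INTER_CUBIC))
E
python3 - <<'E'
from h import *
s=cv2.imread('pics/scene0.png');d=cv2.imread('pics/side0.png')
crop(s,195,195,120,80,6,'pics/c1.png');crop(d,250,230,120,90,6,'pics/c2.png')
crop(s,330,150,90,65,8,'pics/c3.png');crop(d,245,145,95,50,8,'pics/c4.png')
E
```

```text
(no output)
```

View pics/c1.png

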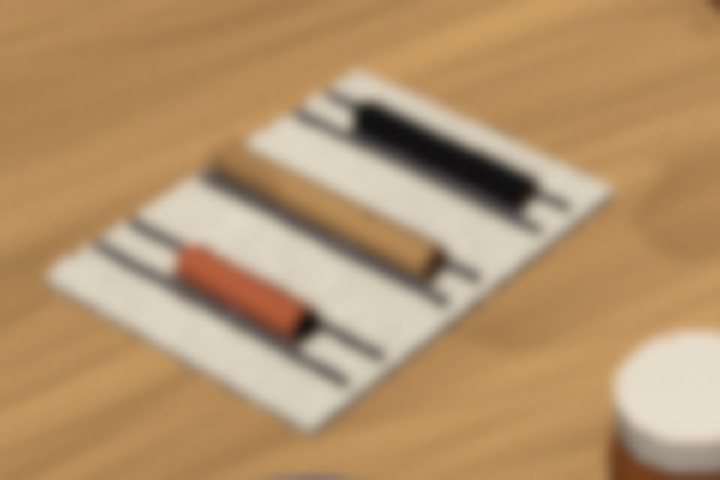

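View pics/c2.png

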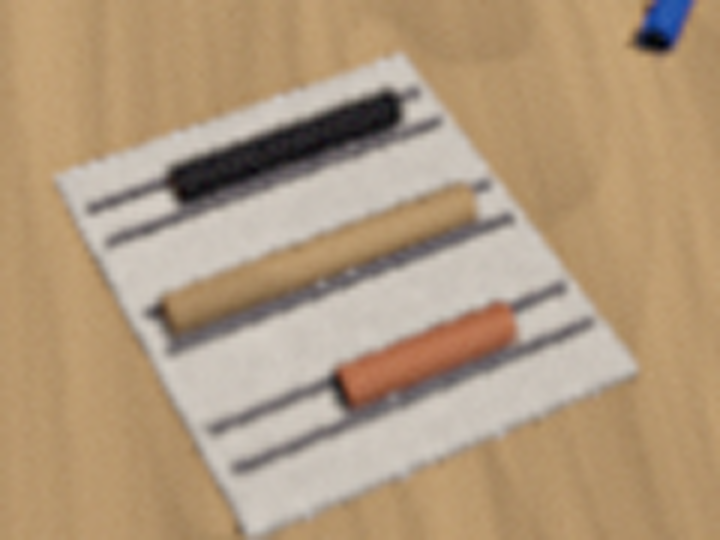

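View pics/c3.png

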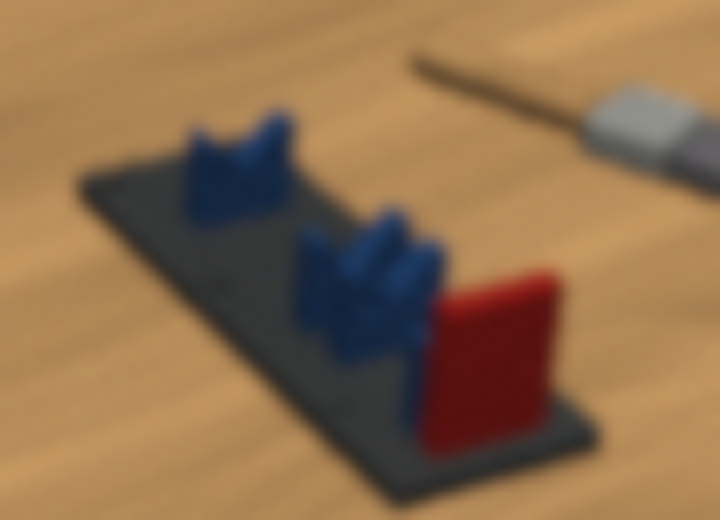

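View pics/c4.png

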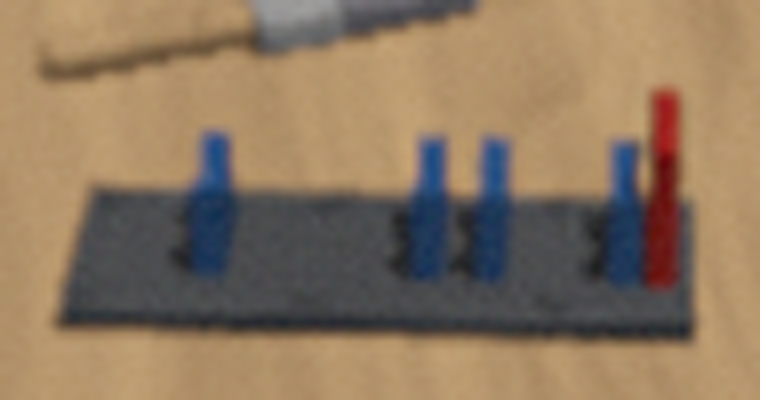

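```bash
python3 - <<'E'
from h import *
S,T=ctrl.camera_model('scene'),ctrl.camera_model('side')
s=cv2.imread('pics/scene0.png');d=cv2.imread('pics/side0.png')
# hand-read corners from crops
c1=lambda x,y:(195+(x+.5)/6-.5,195+(y+.5)/6-.5); c2=lambda x,y:(250+(x+.5)/6-.5,230+(y+.5)/6-.5)
c3=lambda x,y:(330+(x+.5)/8-.5,150+(y+.5)/8-.5); c4=lambda x,y:(245+(x+.5)/8-.5,145+(y+.5)/8-.5)
def cm(im,f):
    h=cv2.cvtColor(im,cv2.COLOR_BGR2HSV).astype(int); return f(h[...,0],h[...,1],h[...,2])
for n,im,m,box in (('scene',s,S,(195,195,120,80)),('side',d,T,(250,230,105,90))):
    x,y,w,hh=box
    h=cv2.cvtColor(im,cv2.COLOR_BGR2HSV).astype(int)[y:y+hh,x:x+w]
    mk=((h[...,0]<11)&(h[...,1]>120)&(h[...,2]>80)).astype(np.uint8)
    r=cv2.connectedComponentsWithStats(mk); i=1+np.argmax(r[2][1:,4]); print(n,r[2][i],r[3][i]+[x,y])
    pts=np.argwhere(r[1]==i)[:,::-1].astype(float)+[x,y]; print(cv2.minAreaRect(pts.astype(np.float32)))
    print(plane(m,[r[3][i]+[x,y]],.017))
tr=[('far', c1(355,65),c2(400,52)),('L',c1(45,275),c2(55,178)),('R',c1(615,188),c2(638,375)),('near',c1(310,432),c2(250,535))]
for a in tr: print(a[0],plane(S,[a[1]],.006)[0],plane(T,[a[2]],.006)[0])
print('handle ends', [tri((S,T),p) for p in ((c1(225,155),c2(168,312)),(c1(435,262),c2(475,200)))])
print('sleeve ends', [tri((S,T),p) for p in ((c1(188,258),c2(348,385)),(c1(303,318),c2(508,322)))])
print('spare ends', [tri((S,T),p) for p in ((c1(365,118),c2(182,180)),(c1(520,195),c2(392,107)))])
print('jig base', plane(S,[c3(80,180),c3(400,495),c3(598,430)],.012),plane(T,[c4(60,318),c4(692,330),c4(690,203),c4(98,188)],.012))
print('stop top', tri((S,T),(c3(555,268),c4(665,92))))
E
```

```text
scene [ 30  42  21  14 129] [234.89922481 243.35658915]
((234.40365600585938, 243.17892456054688), (22.418148040771484, 5.892383575439453), 28.300758361816406)
[[ 0.53020612 -0.27485778  0.017     ]]
side [ 56  51  29  16 190] [320.60526316 288.66315789]
((320.7413635253906, 288.6034851074219), (6.499336242675781, 30.268341064453125), 68.19859313964844)
[[ 0.5292059  -0.27334261  0.017     ]]
far [ 0.39155157 -0.15511486  0.006     ] [ 0.5454266  -0.10086457  0.006     ]
L [ 0.45840854 -0.33469236  0.006     ] [ 0.39553746 -0.15573887  0.006     ]
R [ 0.54663324 -0.1028833   0.006     ] [ 0.60760454 -0.28517413  0.006     ]
near [ 0.61086248 -0.28370583  0.006     ] [ 0.45782634 -0.3342713   0.006     ]
handle ends [(array([ 0.43642141, -0.24077976,  0.01658892]), [np.float64(0.477862022866016), np.float64(0.4778620228660533)]), (array([ 0.56021093, -0.20053621,  0.0180514 ]), [np.float64(0.431288611612665), np.float64(0.43128861161269283)])]
sleeve ends [(array([ 0.49863812, -0.28491213,  0.01908257]), [np.float64(0.046920113422835516), np.float64(0.046920113422743354)]), (array([ 0.56164178, -0.26239582,  0.01827361]), [np.float64(0.8941145148270025), np.float64(0.8941145148270695)])]
spare ends [(array([ 0.44659933, -0.17553355,  0.01693981]), [np.float64(1.2346371283567323), np.float64(1.234637128356775)]), (array([ 0.53581817, -0.14449313,  0.01520918]), [np.float64(1.3267974029504728), np.float64(1.3267974029505831)])]
jig base [[0.38684345 0.16170456 0.012     ]
 [0.63025655 0.1196033  0.012     ]
 [0.64121465 0.2063121  0.012     ]] [[0.38326685 0.15693414 0.012     ]
 [0.62429029 0.1179903  0.012     ]
 [0.63969643 0.20682808 0.012     ]
 [0.39961226 0.24861269 0.012     ]]
stop top (array([0.62398609, 0.19086807, 0.07662873]), [np.float64(1.2310623766733992), np.float64(1.23106237667341)])
```

```bash
python3 -m creep '{"xyz": [[0,-60,0],[0,-60,0],[50,0,0],[50,0,0],[50,0,0]], "spin": [0,0,0,0,0]}' 55; python3 -m creep '{"xyz": [[50,0,0],[50,0,0],[50,0,0],[50,0,0],[0,0,0]], "spin": [0,0,0,0,0]}'; python3 - <<'E'
from h import *
m=ctrl.camera_model('wrist');print(ctrl.get_obs()['ee_pos'],ctrl.get_obs()['eef_rot'])
cv2.imwrite('pics/w1.png',ctrl.camera('wrist')[:,:,::-1]); np.savez('w1.npz',**m)
E
```

```text
time_s: 0.78
ee_pos: [0.2817, -0.3581, 0.2276]
eef_rot: [3.141, -0.0, 0.327]
force: [0.8, -0.4, 0.0]
grip_width: 0.055
time_s: 1.4
ee_pos: [0.4717, -0.293, 0.2266]
eef_rot: [-3.141, 0.0, 0.331]
force: [-0.5, -0.1, -0.1]
grip_width: 0.0546
[ 0.47170053 -0.29300151  0.22660453] [-3.14058836e+00  4.67976954e-04  3.30891006e-01]
```

View pics/w1.png

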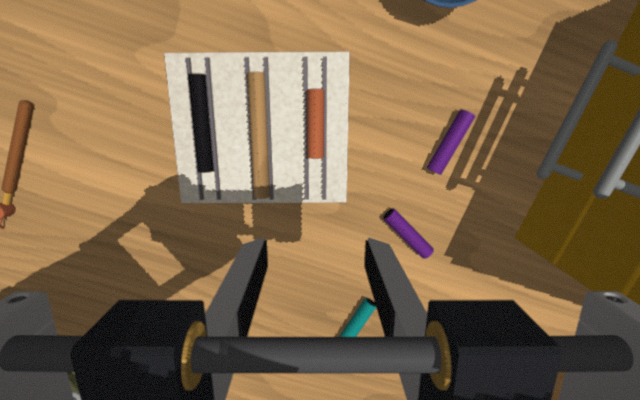

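```bash
python3 -m creep '{"xyz": [[40,0,0],[22,0,0],[0,0,0]], "spin": [0,0,0]}' ; cat > seg.py <<'E'
from h import *
def comps(im,kind,box=None):
    h=cv2.cvtColor(im,cv2.COLOR_BGR2HSV).astype(int);H,S,V=h[...,0],h[...,1],h[...,2]
    f={'copper':(H<10)&(S>130)&(V>70),'wood':(H>8)&(H<22)&(S>60)&(V>60),'black':(V<45)}[kind]
    mk=f.astype(np.uint8)
    if box is not None:
        z=np.zeros_like(mk);x,y,x2,y2=box;z[y:y2,x:x2]=1;mk&=z
    mk=cv2.morphologyEx(mk,cv2.MORPH_OPEN,np.ones((3,3)))
    n,l,st,c=cv2.connectedComponentsWithStats(mk)
    i=1+np.argmax(st[1:,4]);pts=np.argwhere(l==i)[:,::-1]
    return cv2.minAreaRect(pts.astype(np.float32)),st[i],cv2.boxPoints(cv2.minAreaRect(pts.astype(np.float32)))
E
python3 - <<'E'
from seg import *
o=ctrl.get_obs();m=ctrl.camera_model('wrist');print(o['ee_pos'],o['eef_rot'])
cv2.imwrite('pics/w2.png',ctrl.camera('wrist')[:,:,::-1]); np.savez('w2.npz',**m)
a=cv2.imread('pics/w1.png')
crop(a,160,45,200,165,4,'pics/w1c.png')
E
```

```text
time_s: 1.82
ee_pos: [0.5282, -0.2746, 0.2271]
eef_rot: [-3.141, 0.0, 0.328]
force: [0.1, -0.6, 0.5]
grip_width: 0.0547
[ 0.52821178 -0.27459265  0.22711302] [-3.14115122e+00  4.48906724e-04  3.28097190e-01]
```

View pics/w2.png

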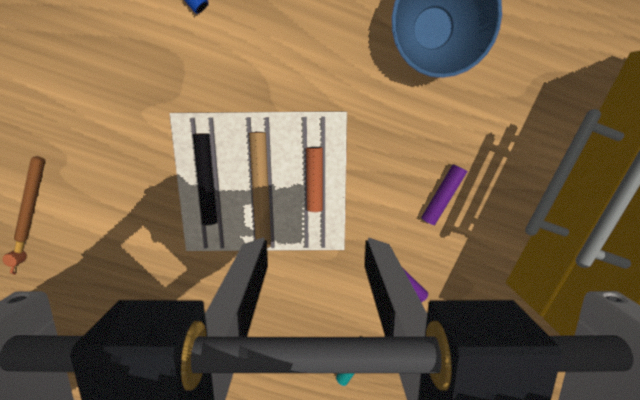

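View pics/w1c.png

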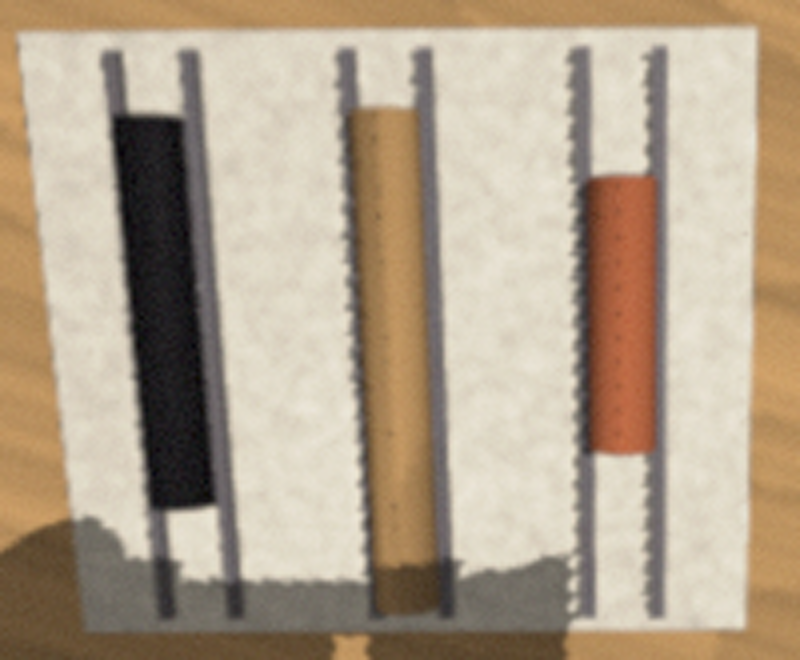

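```bash
cat > meas.py <<'E'
from seg import *
E
python3 - <<'E'
from seg import *
M=[dict(np.load(f'w{i}.npz')) for i in (1,2)];I=[cv2.imread(f'pics/w{i}.png') for i in (1,2)]
for kind,bx in (('copper',[(290,60,345,190),(290,120,345,235)]),('wood',[(243,60,279,200),(245,122,280,245)])):
    C=[];E1=[];E2=[]
    for im,m,b in zip(I,M,bx):
        r,st,bp=comps(im,kind,b); 
        bp=bp[np.argsort(bp[:,1])]; t=bp[:2].mean(0);u=bp[2:].mean(0)
        C.append(r[0]);E1.append(t);E2.append(u);print(kind,np.round(r[0],1),np.round(r[1],1),st, t,u)
        P=plane(m,[t,u],.015);print(' plane',P[:,:2],P.mean(0),np.linalg.norm(P[0]-P[1]),np.arctan2(*(P[0]-P[1])[1::-1]))
    for q in (C,E1,E2): print(' tri',*tri(M,q))
print(proj(M[1],[[.5282,-.2746,.015]]))
# ribs (w1)
q=[((x+.5)/4-.5+160,(y+.5)/4-.5+45) for x,y in ((578,320),(657,320),(620,320))]
print(plane(M[0],q,.010))
E
```

```text
copper [316.5 150. ] [14. 13.] [310 143  14  15 128] [316.5 143. ] [316.5 157. ]
 plane [[ 0.51158209 -0.27984484]
 [ 0.49751234 -0.28469565]] [ 0.50454722 -0.28227024  0.015     ] 0.014882481297464736 0.3320070651107657
copper [314.5 163.5] [17. 13.] [308 155  14  18 143] [314.5 155. ] [314.5 172. ]
 plane [[ 0.55535674 -0.26379715]
 [ 0.53785154 -0.26974644]] [ 0.54660414 -0.2667718   0.015     ] 0.01848854387857017 0.3276117361439159
 tri [ 0.3702272  -0.32547681 -1.09426798] [np.float64(3.6833993467910315), np.float64(3.6833993467908748)]
 tri [ 0.37826726 -0.32233828 -1.29182347] [np.float64(4.172210877600505), np.float64(4.172210877600512)]
 tri [ 0.36417975 -0.32785956 -0.93439638] [np.float64(3.2892924091166775), np.float64(3.289292409116606)]
wood [258.7 134.9] [126.7  17.8] [ 247   72   23  127 2167] [255.28003  71.6086 ] [262.08368 198.15678]
 plane [[ 0.55889777 -0.19842426]
 [ 0.43460676 -0.24251386]] [ 0.49675227 -0.22046906  0.015     ] 0.13187928993827336 0.3408813247420492
wood [260.1 188. ] [113.   16.8] [ 249  132   22  113 1765] [256.87134 131.60358] [263.3778  244.38205]
 plane [[ 0.55913806 -0.19840906]
 [ 0.43843587 -0.24110943]] [ 0.49878697 -0.21975924  0.015     ] 0.12803257177851596 0.3400261630820085
 tri [ 0.49813776 -0.2178199   0.00269991] [np.float64(0.021747722572963497), np.float64(0.021747722573067296)]
 tri [ 0.55894617 -0.19818359  0.01355104] [np.float64(0.029573561810405727), np.float64(0.02957356181044104)]
 tri [ 0.42611328 -0.24064201 -0.01222636] [np.float64(0.08151487679168859), np.float64(0.08151487679163277)]
[[315.86002286 181.63162913]]
[[ 0.52506226 -0.26132968  0.01      ]
 [ 0.53187168 -0.28111885  0.01      ]
 [ 0.52868165 -0.27185137  0.01      ]]
```

```bash
sed -i "s/(H<10)&(S>130)&(V>70)/((H<14)|(H>172))\&(S>150)\&(V>40)/" seg.py; python3 - <<'E'
from seg import *
M=[dict(np.load(f'w{i}.npz')) for i in (1,2)];I=[cv2.imread(f'pics/w{i}.png') for i in (1,2)]
C=[];E1=[];E2=[]
for im,m,b in zip(I,M,[(300,60,330,190),(298,120,330,235)]):
        r,st,bp=comps(im,'copper',b); 
        bp=bp[np.argsort(bp[:,1])]; t=bp[:2].mean(0);u=bp[2:].mean(0)
        C.append(r[0]);E1.append(t);E2.append(u);print(np.round(r[0],1),np.round(r[1],1),st, t,u)
        P=plane(m,[t,u],.018);print(' plane',P[:,:2],P.mean(0),np.linalg.norm(P[0]-P[1]),np.arctan2(*(P[0]-P[1])[1::-1]))
for q in (C,E1,E2): print(' tri',*tri(M,q))
E
```

```text
[315.  123.5] [67. 14.] [308  90  15  68 996] [315.  90.] [315. 157.]
 plane [[ 0.56159592 -0.26099737]
 [ 0.49741226 -0.28304071]] [ 0.52950409 -0.27201904  0.018     ] 0.06786346359422363 0.3308202626584768
[314. 179.] [62. 14.] [307 148  15  63 904] [313.99997 147.99998] [313.99997 209.99998]
 plane [[ 0.56260849 -0.26078786]
 [ 0.49762768 -0.28284274]] [ 0.53011808 -0.2718153   0.018     ] 0.06862159716057005 0.3272058969243854
 tri [ 0.53011327 -0.27179366  0.01395207] [np.float64(0.000980865146523179), np.float64(0.0009808651464187322)]
 tri [ 0.56183755 -0.26095043  0.01157812] [np.float64(0.05695668223486981), np.float64(0.056956682234854526)]
 tri [ 0.49716185 -0.28305567  0.01635903] [np.float64(0.06135733065086025), np.float64(0.061357330650907954)]
```

```bash
python3 -m creep '{"xyz": [[2.5,-1.5,50],[0,0,50],[0,0,50],[0,0,33],[0,0,0]], "spin": [0,0,0,0,0]}' 45 ; python3 -m creep '{"xyz": [[0,0,10],[0,0,0]], "spin": [0,0]}'
python3 - <<'E'
from seg import *
cv2.imwrite('pics/w3.png',ctrl.camera('wrist')[:,:,::-1]);o=ctrl.get_obs();print(o['ee_pos'],o['eef_rot'])
E
```

```text
time_s: 2.5
ee_pos: [0.5283, -0.2724, 0.0428]
eef_rot: [-3.138, 0.003, 0.327]
force: [0.1, -0.6, 1.0]
grip_width: 0.045
time_s: 2.75
ee_pos: [0.5304, -0.2726, 0.0352]
eef_rot: [3.141, -0.001, 0.328]
force: [-0.6, -0.5, -0.4]
grip_width: 0.0451
[ 0.53056969 -0.27252541  0.03540899] [ 3.14064602e+00 -7.82201376e-04  3.27698170e-01]
```

View pics/w3.png

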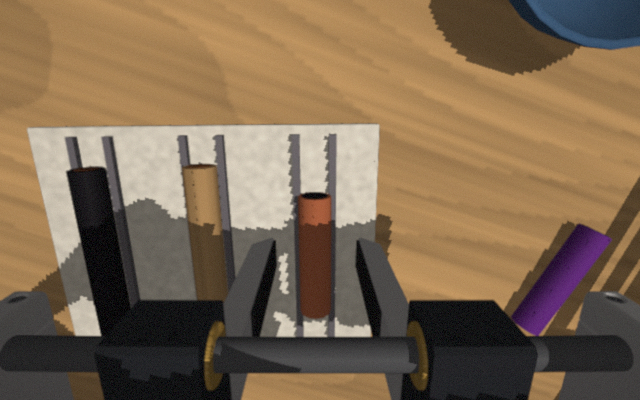

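```bash
python3 -m creep '{"xyz": [[0,0,1.5],[0,0,0],[0,0,0],[0,0,0]], "spin": [0,0,0,0]}' 8 20; python3 -m creep '{"xyz": [[0,0,-5],[0,0,-30],[0,0,-50],[0,0,-50],[0,0,0]], "spin": [0,0,0,0,0]}' 
python3 - <<'E'
from seg import *
cv2.imwrite('pics/w4.png',ctrl.camera('wrist')[:,:,::-1]);cv2.imwrite('pics/side4.png',ctrl.camera('side')[:,:,::-1]);o=ctrl.get_obs();print(o['ee_pos'],o['eef_rot'])
E
```

```text
time_s: 3.3
ee_pos: [0.5305, -0.2722, 0.0331]
eef_rot: [3.141, -0.0, 0.328]
force: [-0.7, -0.6, 1.3]
grip_width: 0.0173
time_s: 3.92
ee_pos: [0.5317, -0.2729, 0.1723]
eef_rot: [3.136, -0.005, 0.328]
force: [0.1, 0.8, -1.5]
grip_width: 0.0171
[ 0.53018851 -0.27210002  0.16771724] [-3.14151005e+00  6.77071122e-05  3.27826991e-01]
```

View pics/w4.png

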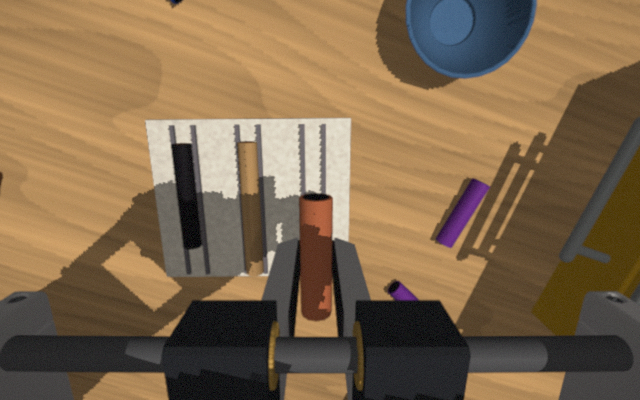

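View pics/side4.png

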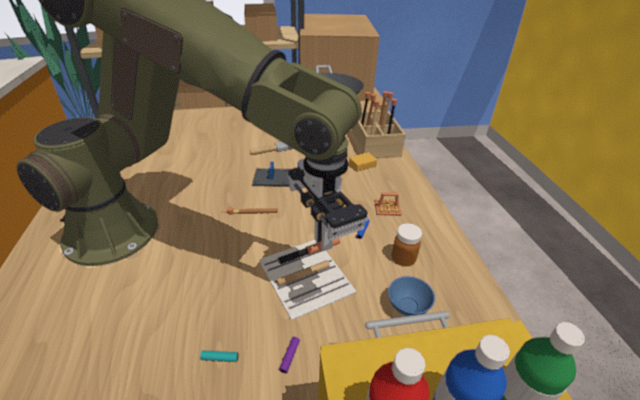

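```bash
python3 -m creep '{"xyz": [[0,0,-20],[0,0,-20],[0,0,-20],[-6,-44,0],[-6,-44,0]], "spin": [0.165,0.165,0.165,0,0]}' ; python3 -m creep '{"xyz": [[-6,-44,0],[-6,-44,0],[-6,-44,0],[-6,-44,0],[-6,-44,0]], "spin": [0,0,0,0,0]}' ; python3 -m creep '{"xyz": [[-6,-44,0],[-6,-44,0],[-6,-42,0],[0,0,0],[0,0,0]], "spin": [0,0,0,0,0]}' 
python3 - <<'E'
from seg import *
o=ctrl.get_obs();print(o['ee_pos'],o['eef_rot'],o['grip_width'])
m=ctrl.camera_model('wrist')
cv2.imwrite('pics/w5.png',ctrl.camera('wrist')[:,:,::-1]);np.savez('w5.npz',**m)
E
```

```text
time_s: 4.65
ee_pos: [0.5326, -0.1824, 0.2261]
eef_rot: [-3.141, 0.003, -0.168]
force: [0.6, -0.9, -0.6]
grip_width: 0.0173
time_s: 5.28
ee_pos: [0.5396, 0.0399, 0.2262]
eef_rot: [3.141, 0.003, -0.167]
force: [0.8, -0.4, -0.7]
grip_width: 0.0174
time_s: 5.9
ee_pos: [0.5438, 0.1692, 0.2266]
eef_rot: [3.141, 0.002, -0.167]
force: [0.4, -0.4, -0.6]
grip_width: 0.0172
[0.54379842 0.16920724 0.22664688] [ 3.14055960e+00  1.99008365e-03 -1.67097566e-01] 0.017192163607735615
```

View pics/w5.png

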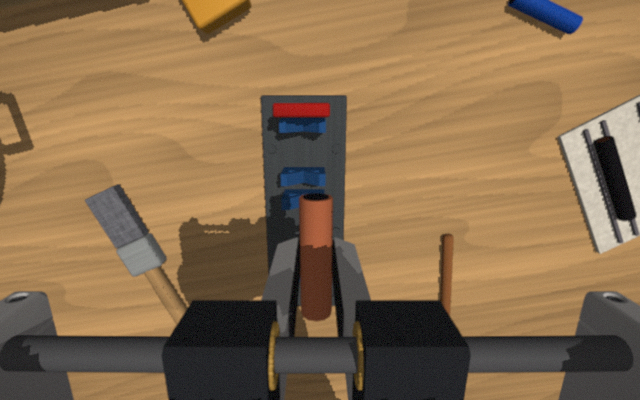

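```bash
python3 -m creep '{"xyz": [[-40,0,0],[-40,0,0],[0,0,0],[0,0,0]], "spin": [0,0,0,0]}'
python3 - <<'E'
from seg import *
o=ctrl.get_obs();print(o['ee_pos'],o['eef_rot'],o['grip_width'])
m=ctrl.camera_model('wrist')
im=ctrl.camera('wrist')[:,:,::-1];cv2.imwrite('pics/w6.png',im);np.savez('w6.npz',**m)
crop(im,215,0,180,240,3,'pics/w6c.png')
crop(cv2.imread('pics/w5.png'),250,85,110,120,5,'pics/w5c.png')
E
```

```text
time_s: 6.45
ee_pos: [0.4657, 0.1823, 0.2281]
eef_rot: [-3.141, -0.0, -0.168]
force: [0.6, 0.0, 0.0]
grip_width: 0.0174
[0.46574791 0.18232692 0.22808204] [-3.14147455e+00 -4.51482348e-04 -1.68126971e-01] 0.017391602246873184
```

View pics/w6.png

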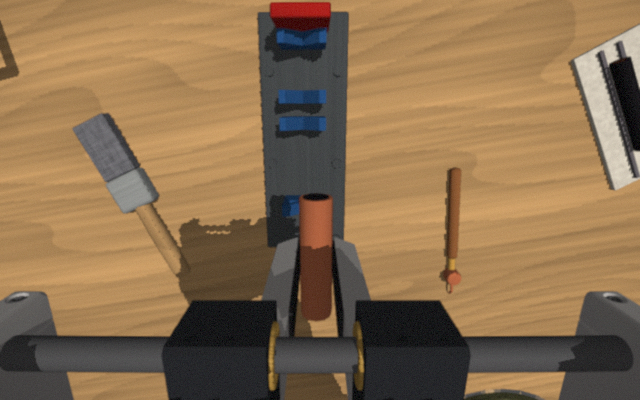

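View pics/w5c.png

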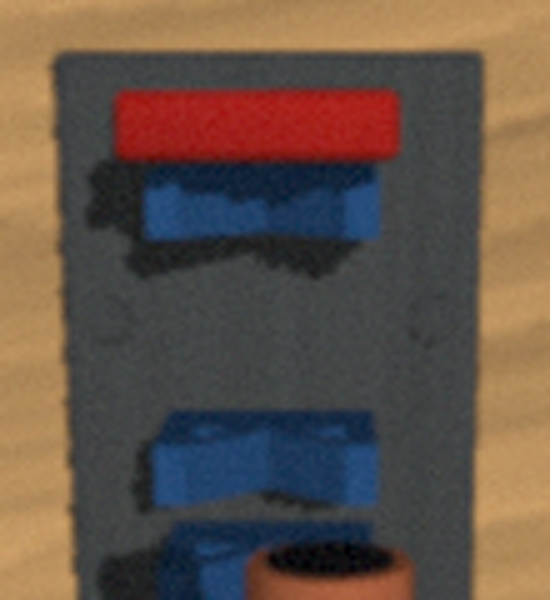

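```bash
python3 - <<'E'
from seg import *
M={i:dict(np.load(f'w{i}.npz')) for i in (5,6)};I={i:cv2.imread(f'pics/w{i}.png') for i in (5,6)}
R={}
for i in (5,6):
    h=cv2.cvtColor(I[i],cv2.COLOR_BGR2HSV).astype(int);H,S,V=h[...,0],h[...,1],h[...,2]
    red=(((H<5)|(H>174))&(S>180)&(V>70)); blue=((H>98)&(H<125)&(S>130)&(V>50))
    dark=(S<70)&(V<90)
    for a in (red,blue,dark): a[:,:240]=0;a[:,370:]=0;a[235:]=0
    r=cv2.minAreaRect(np.argwhere(red)[:,::-1].astype(np.float32));bp=cv2.boxPoints(r)
    bp=bp[np.lexsort((bp[:,0],bp[:,1]>r[0][1]))]; R[i]=bp
    P=plane(M[i],bp,.076)
    print(i,'red px',bp.round(1).tolist());print(P[:,:2].round(4).tolist(), 'width',np.linalg.norm(P[0]-P[1]),np.linalg.norm(P[2]-P[3]),'depth',np.linalg.norm(P[0]-P[2]),'ang',np.arctan2(*(P[1]-P[0])[1::-1]))
    n,l,st,c=cv2.connectedComponentsWithStats(cv2.morphologyEx(blue.astype(np.uint8),cv2.MORPH_OPEN,np.ones((2,2))))
    for k in range(1,n):
        if st[k,4]>60:
            x,y,w,hh=st[k,:4]; 
            # left/right/top/bottom outer
            Q=plane(M[i],[(x-.5,y+hh/2-.5),(x+w-.5,y+hh/2-.5)],.053)
            print(' blue',st[k].tolist(),Q[:,:2].round(4).tolist(),'mid',Q.mean(0)[:2].round(4),'w',np.linalg.norm(Q[0]-Q[1]).round(4))
    for y in ((100,130,150,170,190) if i==5 else (60,75,110,140,160,180)):
        # base edges by first/last strong saturation change
        row=cv2.GaussianBlur(I[i],(3,3),0)[y].astype(int);sat=(row.max(1)-row.min(1)); xs=[x for x in range(245,365) if sat[x]<35]
        Q=plane(M[i],[(xs[0]-.5,y),(xs[-1]+.5,y)],.012); print(' base',y,xs[0],xs[-1],Q.mean(0)[:2].round(4),'w',np.linalg.norm(Q[0]-Q[1]).round(4))
for k in range(4): print('tri red',*tri([M[5],M[6]],[R[5][k],R[6][k]]))
E
```

```text
5 red px [[273.0, 103.0], [329.0, 103.0], [273.0, 116.0], [329.0, 116.0]]
[[0.631, 0.1918], [0.623, 0.1445], [0.6204, 0.194], [0.6123, 0.1462]] width 0.048027876412375194 0.04850644616584682 depth 0.010840476390992686 ang -1.7378023987536237
 blue [280, 119, 47, 15, 637] [[0.6101, 0.1927], [0.6028, 0.1492]] mid [0.6065 0.1709] w 0.0441
 blue [281, 168, 46, 19, 744] [[0.5621, 0.2012], [0.5546, 0.1568]] mid [0.5584 0.179 ] w 0.045
 blue [283, 191, 42, 20, 368] [[0.5383, 0.2038], [0.5314, 0.1626]] mid [0.5349 0.1832] w 0.0419
 base 100 261 345 [0.6302 0.1682] w 0.0879
 base 130 262 345 [0.6001 0.173 ] w 0.0889
 base 150 263 344 [0.5793 0.1767] w 0.0882
 base 170 264 344 [0.5577 0.18  ] w 0.0885
 base 190 265 343 [0.5356 0.1839] w 0.0878
6 red px [[270.0, 3.0], [330.0, 3.0], [270.0, 18.0], [330.0, 18.0]]
[[0.6297, 0.1921], [0.6216, 0.1446], [0.619, 0.1943], [0.6108, 0.1463]] width 0.04818134152230379 0.04867600506383213 depth 0.010952701619777709 ang -1.7395436506541184
 blue [277, 29, 50, 20, 763] [[0.6073, 0.1939], [0.5999, 0.1503]] mid [0.6036 0.1721] w 0.0442
 blue [279, 91, 48, 14, 
[... 259 characters left out ...]
171
 base 60 260 346 [0.5909 0.1745] w 0.0878
 base 75 261 346 [0.5767 0.1765] w 0.0877
 base 110 262 345 [0.5427 0.1826] w 0.0879
 base 140 263 345 [0.5121 0.1876] w 0.0889
 base 160 264 344 [0.4909 0.1914] w 0.0882
 base 180 265 344 [0.4689 0.1947] w 0.0885
tri red [0.63111476 0.19247449 0.07081261] [np.float64(0.02714726494186939), np.float64(0.027147264941806776)]
tri red [0.622982   0.14422607 0.0704756 ] [np.float64(0.04831143807698033), np.float64(0.048311438077043224)]
tri red [0.62030712 0.19473488 0.07036955] [np.float64(0.0393251457535778), np.float64(0.03932514575364778)]
tri red [0.61207105 0.14593109 0.07003816] [np.float64(0.04414256300457778), np.float64(0.04414256300454617)]
```

View pics/w6c.png

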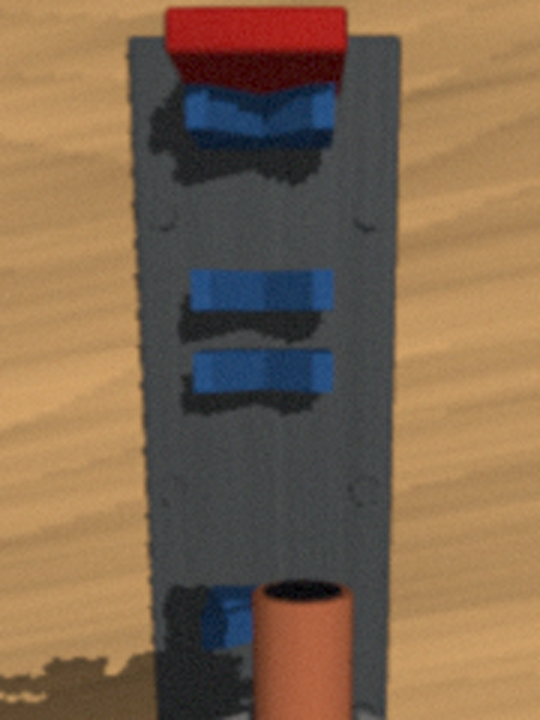

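```bash
python3 -m creep '{"xyz": [[40,-6,0],[40,-6,0],[27.2,-0.5,30],[0,0,40],[0,0,30]], "spin": [-0.0045,0,0,0,0]}'; python3 -m creep '{"xyz": [[0,0,0],[0,0,0]], "spin": [0,0]}'
python3 - <<'E'
from seg import *
o=ctrl.get_obs();print(o['ee_pos'],o['eef_rot'],o['grip_width'],o['force'])
m=ctrl.camera_model('wrist')
im=ctrl.camera('wrist')[:,:,::-1];cv2.imwrite('pics/w7.png',im);np.savez('w7.npz',**m)
P=o['ee_pos'][:2];f=np.array([.615,.1704]);u=np.array([-.9867,.1628]);n=np.array([.1628,.9867])
print('along',(P-f)@u,'lat',(P-f)@n)
im=ctrl.camera('scene')[:,:,::-1];crop(im,320,100,120,100,6,'pics/s7.png')
E
```

```text
time_s: 7.12
ee_pos: [0.5734, 0.1768, 0.1254]
eef_rot: [3.141, 0.002, -0.164]
force: [-0.3, 1.2, 0.6]
grip_width: 0.017
time_s: 7.38
ee_pos: [0.5739, 0.1776, 0.1292]
eef_rot: [-3.141, -0.001, -0.163]
force: [-0.3, 0.9, 0.1]
grip_width: 0.0172
[0.57388793 0.17758804 0.12916955] [-3.14102465e+00 -1.37614730e-03 -1.63166698e-01] 0.01722797478184147 [-0.27277099  0.94003277  0.12140501]
along 0.041735494656319164 lat 0.00039939186728914705
```

View pics/w7.png

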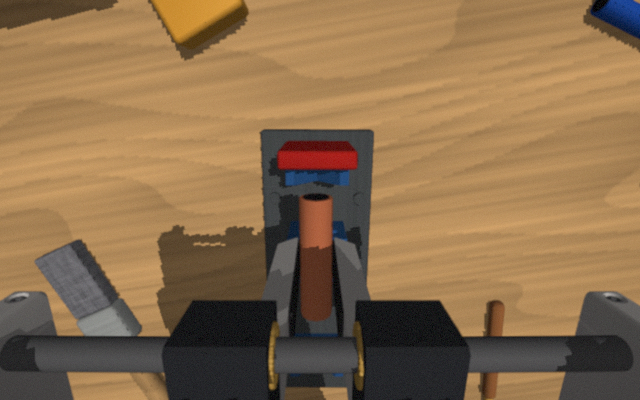

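View pics/s7.png

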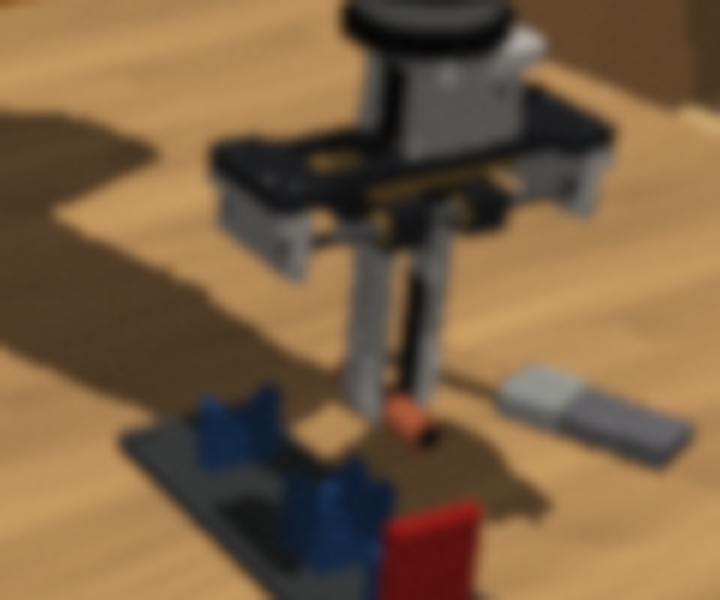

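```bash
python3 -m creep '{"xyz": [[0,0,30],[0,0,22],[0,0,0],[0,0,0]], "spin": [0,0,0,0]}';python3 -m creep '{"xyz": [[0,0,3],[0,0,0],[0,0,0]], "spin": [0,0,0]}'; python3 -m creep '{"xyz": [[0,0,2],[0,0,0],[0,0,0]], "spin": [0,0,0]}'
```

```text
time_s: 7.98
ee_pos: [0.5738, 0.1779, 0.0776]
eef_rot: [-3.141, -0.002, -0.163]
force: [-0.1, 0.4, 0.1]
grip_width: 0.0176
time_s: 8.35
ee_pos: [0.5731, 0.1778, 0.0732]
eef_rot: [-3.141, -0.0, -0.163]
force: [-0.1, -0.1, -0.9]
grip_width: 0.0172
time_s: 8.72
ee_pos: [0.573, 0.1778, 0.0709]
eef_rot: [3.142, 0.0, -0.163]
force: [0.1, -1.3, -0.2]
grip_width: 0.0175
```

```bash
python3 -m creep '{"xyz": [[0,0,1.5],[0,0,0],[0,0,0]], "spin": [0,0,0]}';python3 -m creep '{"xyz": [[0,0,1],[0,0,0],[0,0,0]], "spin": [0,0,0]}'; python3 - <<'E'
from seg import *
im=ctrl.camera('wrist')[:,:,::-1];cv2.imwrite('pics/w8.png',im)
im=ctrl.camera('side')[:,:,::-1];crop(im,240,110,120,90,6,'pics/d8.png')
print(ctrl.get_obs()['force'],ctrl.get_obs()['ee_pos'])
E
```

```text
time_s: 9.1
ee_pos: [0.5731, 0.1777, 0.0694]
eef_rot: [-3.142, -0.0, -0.163]
force: [-0.6, -1.0, -1.0]
grip_width: 0.0174
time_s: 9.48
ee_pos: [0.5731, 0.1777, 0.0686]
eef_rot: [3.142, -0.0, -0.163]
force: [-0.4, -1.5, 2.1]
grip_width: 0.0175
[-1.11458884 -2.32120827  1.97540327] [0.57313062 0.17766649 0.06859926]
```

View pics/w8.png

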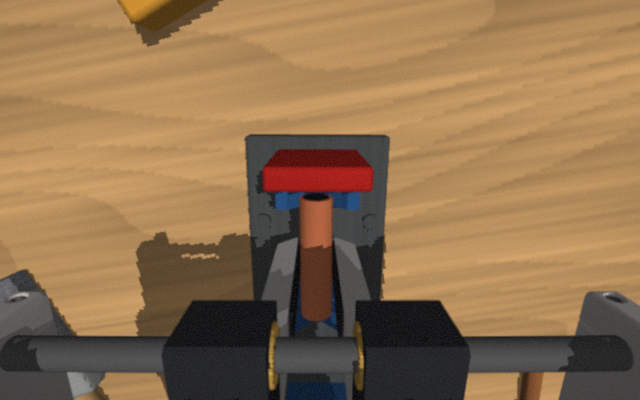

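View pics/d8.png

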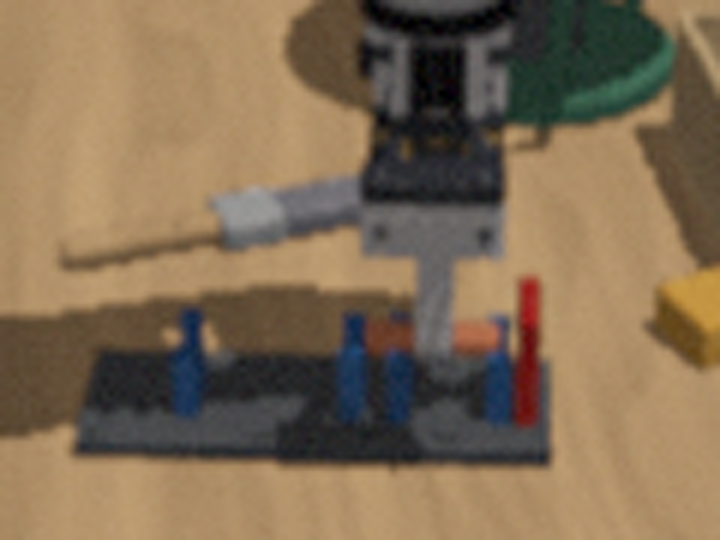

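```bash
python3 -m creep '{"xyz": [[0,0,0],[0,0,0],[0,0,0]], "spin": [0,0,0]}' 36;python3 -m creep '{"xyz": [[0,0,-30],[0,0,-50],[0,0,-50],[-40,0,-20],[0,0,0]], "spin": [0,0,0,0,0]}'; python3 - <<'E'
from seg import *
o=ctrl.get_obs();print(o['ee_pos'],o['eef_rot'])
m=ctrl.camera_model('wrist')
im=ctrl.camera('wrist')[:,:,::-1];cv2.imwrite('pics/w9.png',im);np.savez('w9.npz',**m)
crop(im,240,40,160,200,4,'pics/w9c.png')
im=ctrl.camera('side')[:,:,::-1];crop(im,240,110,120,90,6,'pics/d9.png')
E
```

```text
time_s: 9.95
ee_pos: [0.573, 0.1778, 0.0683]
eef_rot: [-3.142, 0.0, -0.163]
force: [-0.4, -0.4, -0.2]
grip_width: 0.0353
time_s: 10.58
ee_pos: [0.5328, 0.1848, 0.2205]
eef_rot: [-3.14, -0.003, -0.162]
force: [0.9, 0.3, -0.0]
grip_width: 0.036
[0.53275852 0.18483971 0.22046583] [-3.14018625e+00 -2.71558564e-03 -1.61625319e-01]
```

View pics/w9c.png

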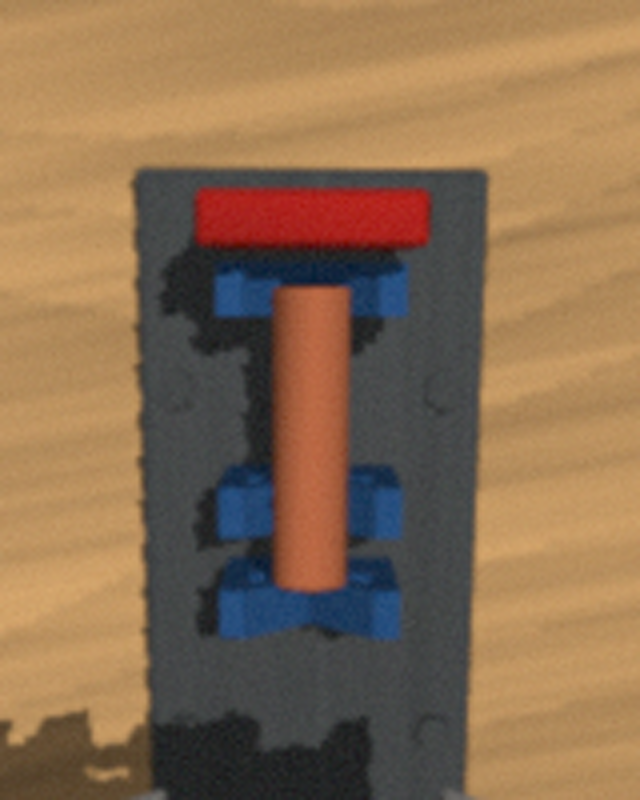

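View pics/d9.png

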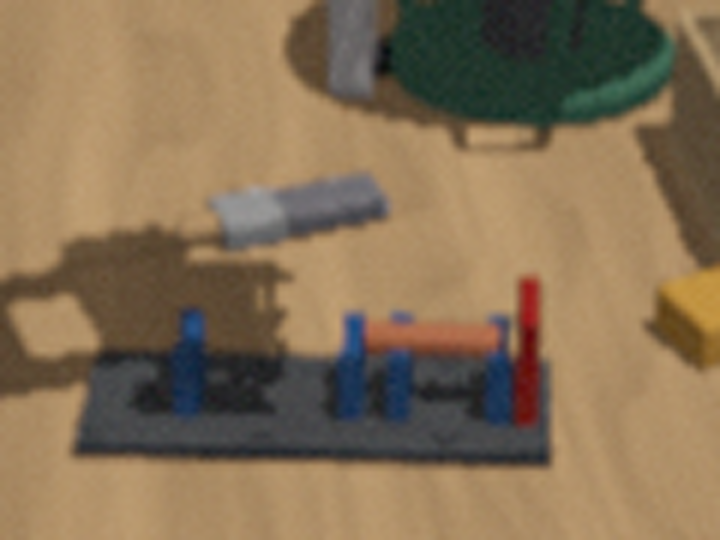

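```bash
python3 - <<'E'
from seg import *
m=dict(np.load('w9.npz'));im=cv2.imread('pics/w9.png')
g=lambda x,y:(240+(x+.5)/4-.5,40+(y+.5)/4-.5)
f=np.array([.615,.1704]);u=np.array([-.9867,.1628]);n=np.array([.1628,.9867])
P=plane(m,[g(313,287),g(311,590)],.056)[:,:2];print('sleeve ends',[( (p-f)@u,(p-f)@n) for p in P])
P=plane(m,[g(195,246),g(430,246)],.076)[:,:2];print('stop',[( (p-f)@u,(p-f)@n) for p in P])
P=plane(m,[g(275,430),g(349,430)],.050)[:,:2];print('sides',[( (p-f)@u,(p-f)@n) for p in P])
P=plane(m,[g(215,315),g(408,315),g(218,535),g(402,535),g(218,635),g(401,635)],.053)[:,:2];print('rests',[( (p-f)@u,(p-f)@n) for p in P])
P=plane(m,[g(142,300),g(482,300),g(150,650),g(470,650)],.012)[:,:2];print('base',[( (p-f)@u,(p-f)@n) for p in P])
E
```

```text
sleeve ends [(np.float64(0.00771140748209597), np.float64(-0.00038594245892935883)), (np.float64(0.07792166467985341), np.float64(-0.00018851120346213834))]
stop [(np.float64(-0.0009074811091985686), np.float64(0.024519234585686)), (np.float64(-0.0010213040565635154), np.float64(-0.024850433202742776))]
sides [(np.float64(0.04054146389630283), np.float64(0.008442190631112585)), (np.float64(0.04049631432079638), np.float64(-0.009048736838276098))]
rests [(np.float64(0.014017870716844365), np.float64(0.022031418362179124)), (np.float64(0.013911672425446404), np.float64(-0.022182593708927074)), (np.float64(0.06518984551322039), np.float64(0.022093176412769523)), (np.float64(0.06506903570125712), np.float64(-0.021907092436552998)), (np.float64(0.08996295589790065), np.float64(0.022461465607357334)), (np.float64(0.08983272350698643), np.float64(-0.022201295649802597))]
base [(np.float64(0.011754111559373477), np.float64(0.0434580607773756)), (np.float64(0.011545630607342804), np.float64(-0.04406142580856265)), (np.float64(0.10538582829592065), np.float64(0.044031064813796275)), (np.float64(0.10512609771796681), np.float64(-0.04424523385314608))]
```

```bash
python3 -m creep '{"xyz": [[4,45,0],[4,45,0],[4,45,0],[4,45,0],[4,45,0]], "spin": [0,0,0,0,0]}' 45;python3 -m creep '{"xyz": [[4,45,0],[4,45,0],[4,45,0],[4,42,0],[0,0,0]], "spin": [0,0,0,0,0]}';python3 -m creep '{"xyz": [[0,0,0],[0,0,0],[0,0,0],[0,0,0]], "spin": [-0.165,-0.165,-0.163,0]}'; python3 - <<'E'
from seg import *
o=ctrl.get_obs();print(o['ee_pos'],o['eef_rot'])
m=ctrl.camera_model('wrist')
im=ctrl.camera('wrist')[:,:,::-1];cv2.imwrite('pics/w10.png',im);np.savez('w10.npz',**m)
E
```

```text
time_s: 11.3
ee_pos: [0.5169, -0.0429, 0.2173]
eef_rot: [3.142, 0.002, -0.163]
force: [0.1, -0.0, 0.7]
grip_width: 0.0451
time_s: 11.92
ee_pos: [0.5036, -0.221, 0.2169]
eef_rot: [-3.141, 0.002, -0.166]
force: [0.8, 0.2, 0.3]
grip_width: 0.045
time_s: 12.42
ee_pos: [0.5042, -0.2179, 0.2177]
eef_rot: [-3.141, 0.001, 0.33]
force: [0.5, 0.1, 0.4]
grip_width: 0.0452
[ 0.50416643 -0.21789919  0.21769903] [-3.14067234e+00  7.66505792e-04  3.29654918e-01]
```

View pics/w10.png

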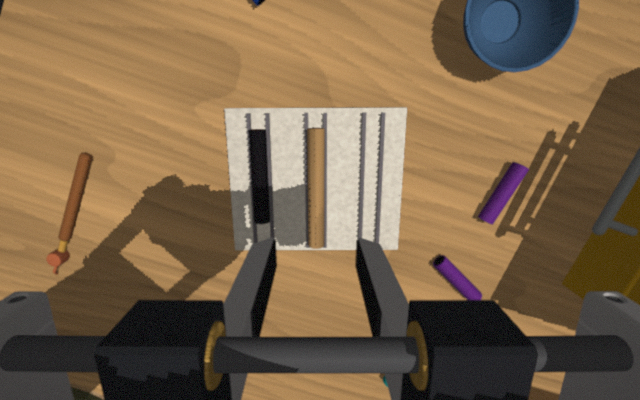

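```bash
python3 - <<'E'
from seg import *
m=dict(np.load('w10.npz'));m1=dict(np.load('w1.npz'));im=cv2.imread('pics/w10.png')
r,st,bp=comps(im,'wood',(306,122,330,249));print(r,st)
bp=bp[np.argsort(bp[:,1])];t=bp[:2].mean(0);u=bp[2:].mean(0)
P=plane(m,[t,u],.015);C=P.mean(0);print(P,C,np.linalg.norm(P[0]-P[1]),np.arctan2(*(P[0]-P[1])[1::-1]))
print(tri([m,m1],[t,(255.28,71.6)]),tri([m,m1],[u,(262.1,198.2)]),tri([m,m1],[(t+u)/2,(258.7,134.9)]))
e=np.array([0.50417,-.21790]);y=.3297
d=C[:2]-e;print('tool offs',d@[np.cos(y),np.sin(y)]*1000,d@[np.sin(y),-np.cos(y)]*1000)
E
```

```text
((315.5, 188.0), (120.0, 17.0), 90.0) [ 307  128   18  121 2042]
[[ 0.55897233 -0.19860681  0.015     ]
 [ 0.43341895 -0.2416118   0.015     ]] [ 0.49619564 -0.22010931  0.015     ] 0.13271427948114145 0.32999884133777846
(array([ 0.55895   , -0.19856757,  0.01563442]), [np.float64(0.06758028865282831), np.float64(0.06758028865318741)]) (array([ 0.43336115, -0.24212269,  0.01322829]), [np.float64(0.6887849416551771), np.float64(0.688784941655274)]) (array([ 0.49940548, -0.21922048,  0.0142373 ]), [np.float64(0.2939484656333967), np.float64(0.29394846563343985)])
tool offs -8.260140876741804 -0.49145783299308765
```

```bash
python3 -m creep '{"xyz": [[2,-0.5,50],[0,0,50],[0,0,50],[0,0,20],[0,0,0]], "spin": [0,0,0,0,0]}' 40;  python3 -m creep '{"xyz": [[0,0,10],[0,0,0],[0,0,0]], "spin": [0,0,0]}'; python3 - <<'E'
from seg import *
o=ctrl.get_obs();print(o['ee_pos'],o['eef_rot'])
im=ctrl.camera('wrist')[:,:,::-1];cv2.imwrite('pics/w11.png',im)
E
```

```text
time_s: 13.1
ee_pos: [0.5051, -0.2167, 0.047]
eef_rot: [-3.139, 0.002, 0.327]
force: [-0.6, -0.1, 0.3]
grip_width: 0.04
time_s: 13.48
ee_pos: [0.506, -0.2173, 0.039]
eef_rot: [3.141, -0.001, 0.33]
force: [-0.2, -0.2, 0.2]
grip_width: 0.0401
[ 0.50597657 -0.21729353  0.03904396] [ 3.14095208e+00 -6.66929610e-04  3.29878101e-01]
```

View pics/w11.png

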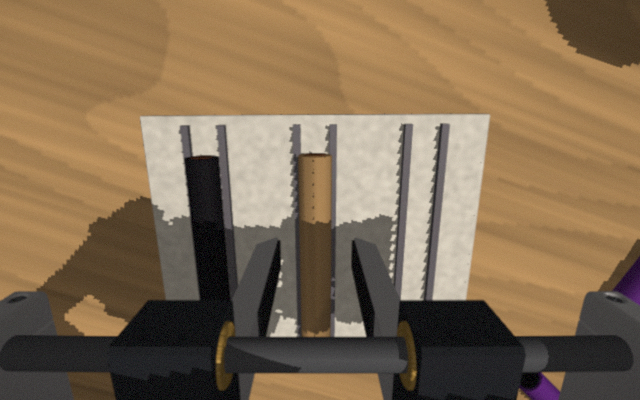

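Fingers at x≈278 and 354 straddle the wooden handle (x≈315), clear of the black spare (x≈207). Lower to 33.5 mm and grip.

```bash
python3 -m creep '{"xyz": [[0,0,5.5],[0,0,0],[0,0,0]], "spin": [0,0,0]}'; python3 -m creep '{"xyz": [[0,0,0],[0,0,0],[0,0,0],[0,0,0]], "spin": [0,0,0,0]}' 8 20;python3 -m creep '{"xyz": [[0,0,-5],[0,0,-40],[0,0,-50],[0,0,-50],[0,0,-40]], "spin": [0,0,0,0,0]}';python3 -m creep '{"xyz": [[0,0,0],[0,0,0],[0,0,0],[0,0,0]], "spin": [0.165,0.165,0.163,0]}'; python3 - <<'E'
from seg import *
o=ctrl.get_obs();print(o['ee_pos'],o['eef_rot'],o['grip_width'])
im=ctrl.camera('wrist')[:,:,::-1];cv2.imwrite('pics/w12.png',im)
E
```

```text
time_s: 13.9
ee_pos: [0.5057, -0.2171, 0.0329]
eef_rot: [-3.141, 0.0, 0.33]
force: [-0.1, -0.0, -0.5]
grip_width: 0.0399
time_s: 14.4
ee_pos: [0.5057, -0.2172, 0.033]
eef_rot: [3.141, -0.0, 0.33]
force: [-0.4, -0.1, 0.7]
grip_width: 0.0175
time_s: 15.02
ee_pos: [0.5057, -0.2172, 0.2205]
eef_rot: [3.14, -0.001, 0.33]
force: [-0.0, -0.0, -0.1]
grip_width: 0.0174
time_s: 15.52
ee_pos: [0.5056, -0.2172, 0.2182]
eef_rot: [3.142, -0.0, -0.162]
force: [-0.2, -0.1, -0.4]
grip_width: 0.0176
[ 0.50562654 -0.2171501   0.21820313] [ 3.14153875e+00 -1.23275678e-04 -1.61741135e-01] 0.017635327276466013
```

View pics/w12.png

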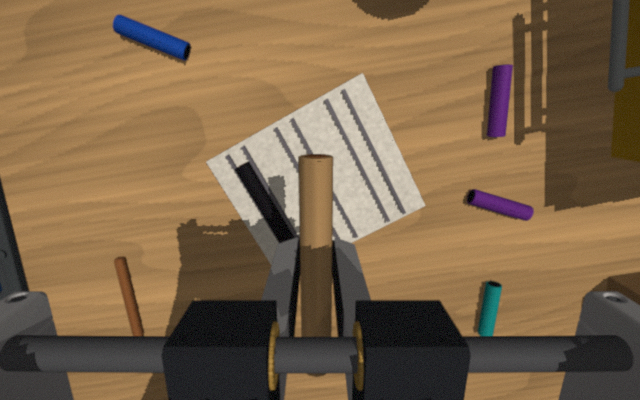

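```bash
python3 -m creep '{"xyz": [[-11,-45,0],[-11,-45,0],[-11,-45,0],[-11,-45,0],[-11,-45,0]], "spin": [0,0,0,0,0]}';python3 -m creep '{"xyz": [[-11,-45,0],[-11,-45,0],[-11,-45,0],[-13,-40,0],[0,0,0]], "spin": [0.0015,0,0,0,0]}';python3 -m creep '{"xyz": [[0,0,0],[0,0,0]], "spin": [0,0]}'; python3 - <<'E'
from seg import *
o=ctrl.get_obs();print(o['ee_pos'],o['eef_rot'])
m=ctrl.camera_model('wrist')
im=ctrl.camera('wrist')[:,:,::-1];cv2.imwrite('pics/w13.png',im)
P=o['ee_pos'][:2];f=np.array([.615,.1704]);u=np.array([-.9867,.1628]);n=np.array([.1628,.9867])
print('along',(P-f)@u,'lat',(P-f)@n)
E
```

```text
time_s: 16.2
ee_pos: [0.4876, 0.0152, 0.2182]
eef_rot: [-3.141, -0.0, -0.159]
force: [0.4, -0.7, -0.6]
grip_width: 0.0174
time_s: 16.82
ee_pos: [0.4704, 0.1959, 0.2179]
eef_rot: [-3.141, 0.0, -0.157]
force: [-0.1, -0.5, -0.9]
grip_width: 0.0173
time_s: 17.08
ee_pos: [0.4713, 0.193, 0.218]
eef_rot: [3.142, -0.0, -0.164]
force: [0.3, 0.8, -0.1]
grip_width: 0.0174
[0.47126263 0.19299403 0.21801029] [ 3.14154094e+00 -6.64912859e-05 -1.64441990e-01]
along 0.1455039702025257 lat -0.001106916731102936
```

View pics/w13.png

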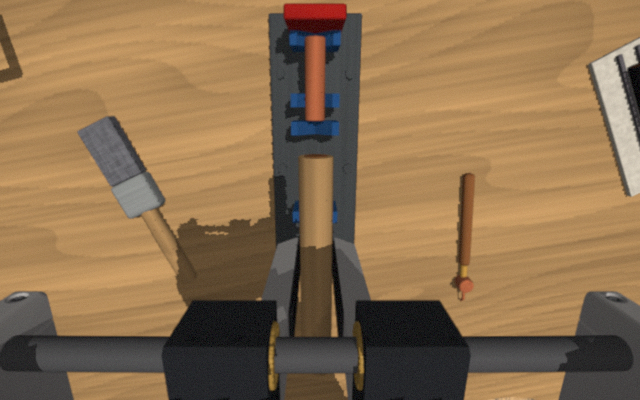

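```bash
python3 -m creep '{"xyz": [[-1.5,-1.2,40],[0,0,40],[0,0,40],[0,0,0],[0,0,0]], "spin": [0,0,0,0,0]}';python3 -m creep '{"xyz": [[0,0,15],[0,0,5],[0,0,0],[0,0,0]], "spin": [0,0,0,0]}'; python3 - <<'E'
from seg import *
o=ctrl.get_obs();print(o['ee_pos'],o['eef_rot'])
m=ctrl.camera_model('wrist')
im=ctrl.camera('wrist')[:,:,::-1];cv2.imwrite('pics/w14.png',im)
P=o['ee_pos'][:2];f=np.array([.615,.1704]);u=np.array([-.9867,.1628]);n=np.array([.1628,.9867])
print('along',(P-f)@u,'lat',(P-f)@n)
im=ctrl.camera('side')[:,:,::-1];crop(im,240,110,120,90,6,'pics/d14.png')
E
```

```text
time_s: 17.75
ee_pos: [0.4706, 0.1953, 0.0995]
eef_rot: [-3.141, -0.002, -0.165]
force: [-0.2, 0.4, 0.6]
grip_width: 0.0175
time_s: 18.25
ee_pos: [0.4699, 0.1954, 0.0782]
eef_rot: [-3.141, -0.0, -0.164]
force: [0.9, 0.3, -0.6]
grip_width: 0.0172
[0.46985596 0.19544125 0.07820325] [-3.14143995e+00 -2.60878850e-04 -1.64088781e-01]
along 0.1472903429704734 lat 0.001078751740523307
```

View pics/w14.png

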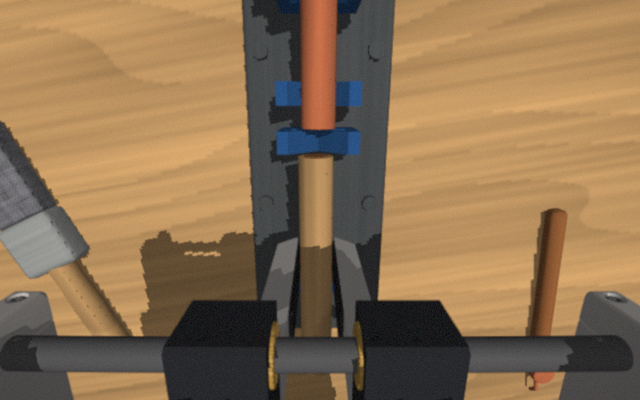

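View pics/d14.png

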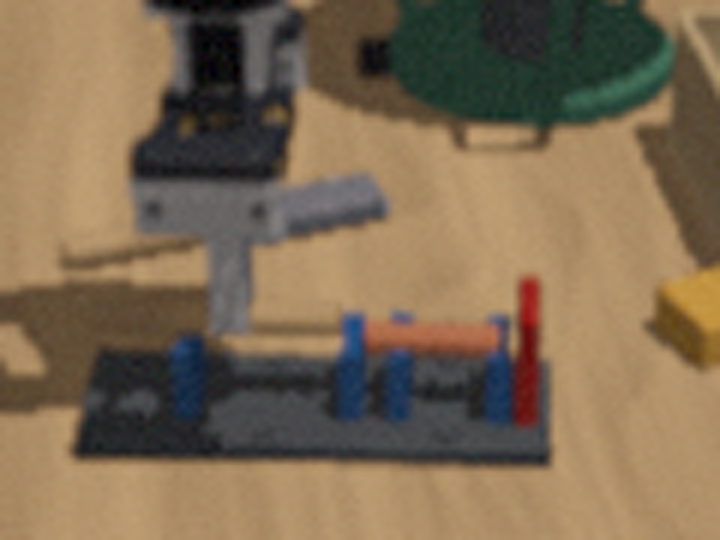

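```bash
python3 - <<'E'
from seg import *
m=ctrl.camera_model('wrist')
f=np.array([.615,.1704]);u=np.array([-.9867,.1628]);n=np.array([.1628,.9867])
for nm,p,z in (('sleeve end top',(318,130.5),.059),('handle end top',(316,155.5),.0685),('handle end edge',(316,153),.060),('rest3 front top l',(277,155),.053),('rest3 back',(277,129),.053)):
    P=plane(m,[p],z)[0,:2];print(nm,(P-f)@u,(P-f)@n)
E
```

```text
sleeve end top 0.07843166633014338 0.00011022225094143399
handle end top 0.08960616549981201 0.001109041099489243
handle end edge 0.08955475126507607 0.0011108329451595355
rest3 front top l 0.09155505318272054 0.021708224684408712
rest3 back 0.07808943642982133 0.021293607377801907
```

```bash
python3 -m creep '{"xyz": [[5,1,0],[0,0,4],[0,0,2],[0,0,0],[0,0,0]], "spin": [0,0,0,0,0]}';python3 -m creep '{"xyz": [[0,0,2],[0,0,0],[0,0,0]], "spin": [0,0,0]}';python3 -m creep '{"xyz": [[0,0,1],[0,0,0],[0,0,0]], "spin": [0,0,0]}'
```

```text
time_s: 18.98
ee_pos: [0.4745, 0.1936, 0.072]
eef_rot: [3.142, 0.0, -0.164]
force: [0.5, -0.8, 0.0]
grip_width: 0.0173
time_s: 19.35
ee_pos: [0.4745, 0.1936, 0.07]
eef_rot: [-3.142, 0.0, -0.164]
force: [0.4, 0.5, -0.6]
grip_width: 0.0172
time_s: 19.73
ee_pos: [0.4745, 0.1936, 0.0689]
eef_rot: [3.142, 0.0, -0.164]
force: [-0.4, -0.3, -0.8]
grip_width: 0.0171
```

```bash
python3 -m creep '{"xyz": [[0,0,0.8],[0,0,0],[0,0,0]], "spin": [0,0,0]}';python3 -m creep '{"xyz": [[0,0,0],[0,0,0],[0,0,0]], "spin": [0,0,0]}' 32;python3 -m creep '{"xyz": [[0,0,-30],[0,0,-50],[0,0,-50],[-40,0,-20],[0,0,0]], "spin": [0,0,0,0,0]}'; python3 - <<'E'
from seg import *
o=ctrl.get_obs();print(o['ee_pos'],o['eef_rot'])
m=ctrl.camera_model('wrist');np.savez('w15.npz',**m)
im=ctrl.camera('wrist')[:,:,::-1];cv2.imwrite('pics/w15.png',im)
im=ctrl.camera('side')[:,:,::-1];crop(im,240,110,120,90,6,'pics/d15.png')
E
```

```text
time_s: 20.1
ee_pos: [0.4745, 0.1935, 0.0681]
eef_rot: [3.142, 0.0, -0.164]
force: [-0.9, 0.2, -0.7]
grip_width: 0.0171
time_s: 20.48
ee_pos: [0.4745, 0.1936, 0.0682]
eef_rot: [-3.142, -0.0, -0.164]
force: [0.4, -0.2, 0.2]
grip_width: 0.032
time_s: 21.1
ee_pos: [0.4343, 0.2006, 0.2199]
eef_rot: [-3.14, -0.003, -0.163]
force: [-0.0, 0.8, -0.4]
grip_width: 0.0323
[0.4342577  0.20057752 0.21990934] [-3.13993667e+00 -2.63511564e-03 -1.63138885e-01]
```

View pics/w15.png

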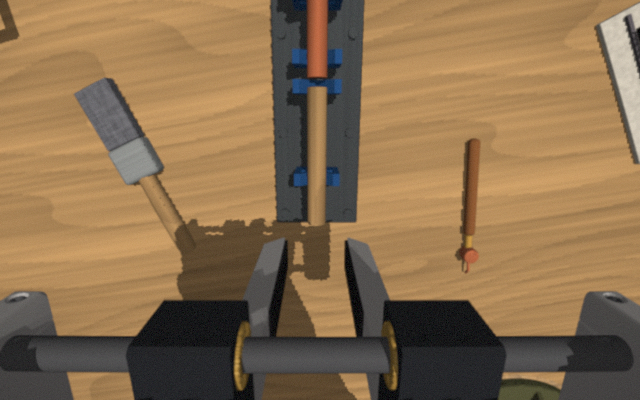

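View pics/d15.png

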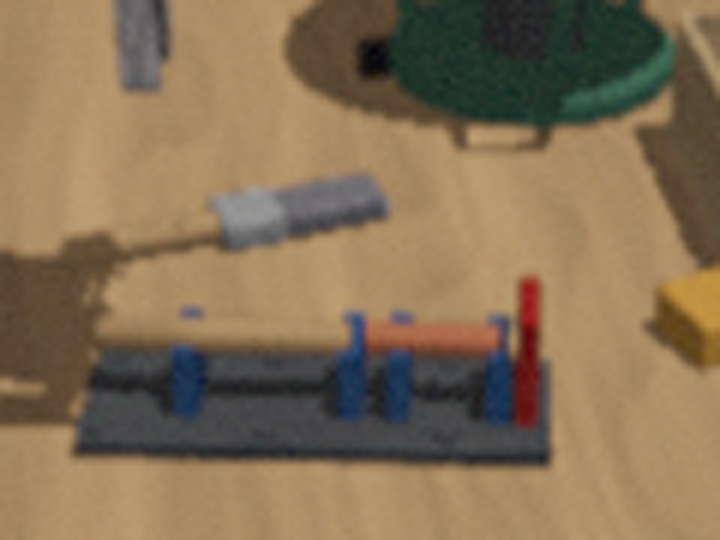

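```bash
python3 -m creep '{"xyz": [[-40,0,0],[-20,0,10],[0,0,40],[0,0,40],[0,0,0]], "spin": [0,0,0,0,0]}' 0 20;python3 -m creep '{"xyz": [[0,0,40],[0,0,23],[0,0,0],[0,0,0]], "spin": [0,0,0,0]}';python3 - <<'E'
from seg import *
o=ctrl.get_obs();print(o['ee_pos'],o['eef_rot'],o['grip_width'],o['force'])
m=ctrl.camera_model('wrist')
im=ctrl.camera('wrist')[:,:,::-1];cv2.imwrite('pics/w16.png',im)
P=o['ee_pos'][:2];f=np.array([.615,.1704]);u=np.array([-.9867,.1628]);n=np.array([.1628,.9867])
print('along',(P-f)@u,'lat',(P-f)@n)
im=ctrl.camera('side')[:,:,::-1];crop(im,200,110,140,90,5,'pics/d16.png')
E
```

```text
time_s: 21.82
ee_pos: [0.375, 0.2092, 0.1257]
eef_rot: [3.138, 0.005, -0.165]
force: [0.5, 0.6, -0.1]
grip_width: 0.0006
time_s: 22.32
ee_pos: [0.3768, 0.2102, 0.0666]
eef_rot: [-3.141, -0.001, -0.164]
force: [-0.2, -0.2, 0.7]
grip_width: 0.0005
[0.37681556 0.21021655 0.06661387] [-3.14063483e+00 -1.46744336e-03 -1.64348513e-01] 0.0004816803656995921 [-0.22401284 -0.17172663  0.6733576 ]
along 0.2414987172239285 lat 0.0005105635935887576
```

View pics/w16.png

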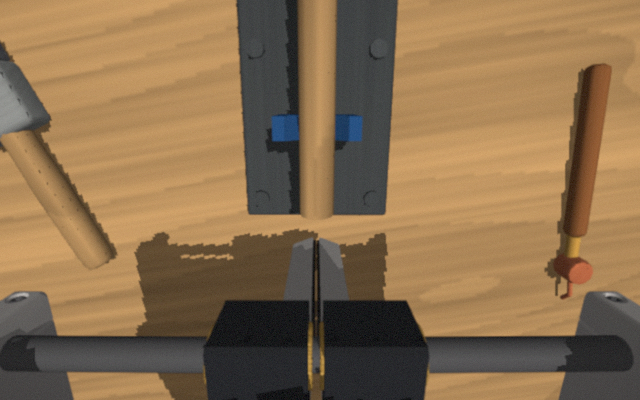

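View pics/d16.png

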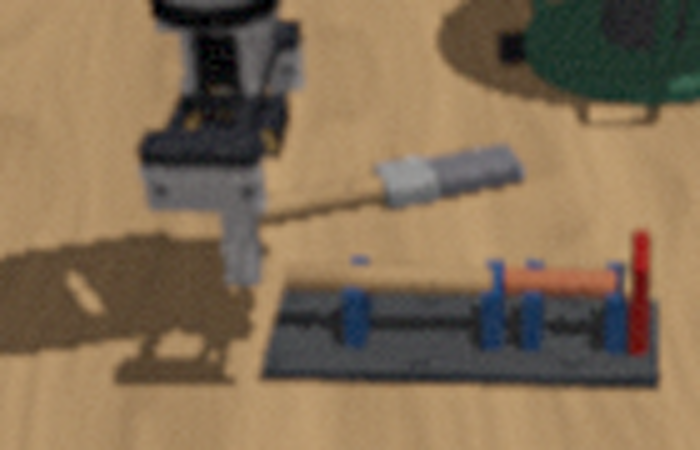

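```bash
python3 -m creep '{"xyz": [[8,0.3,0],[5,0,0],[4,0,0],[3,0,0],[0,0,0]], "spin": [0,0,0,0,0]}';python3 -m creep '{"xyz": [[2,0,0],[2,0,0],[2,0,0],[0,0,0]], "spin": [0,0,0,0]}';python3 - <<'E'
from seg import *
o=ctrl.get_obs();print(o['ee_pos'],o['force'])
im=ctrl.camera('wrist')[:,:,::-1];cv2.imwrite('pics/w17.png',im)
P=o['ee_pos'][:2];f=np.array([.615,.1704]);u=np.array([-.9867,.1628]);n=np.array([.1628,.9867])
print('along',(P-f)@u,'lat',(P-f)@n)
im=ctrl.camera('side')[:,:,::-1];crop(im,200,110,140,90,5,'pics/d17.png')
E
```

```text
time_s: 23.05
ee_pos: [0.3957, 0.2063, 0.0651]
eef_rot: [3.142, 0.0, -0.164]
force: [-1.4, 0.3, 0.3]
grip_width: 0.0008
time_s: 23.55
ee_pos: [0.4016, 0.2053, 0.0651]
eef_rot: [-3.142, -0.0, -0.164]
force: [-0.1, 0.4, 0.2]
grip_width: 0.0005
[0.40156521 0.20533421 0.0651287 ] [-0.06495805  0.41116774  0.21863902]
along 0.21628339918756959 lat -0.00027760119568475214
```

View pics/w17.png

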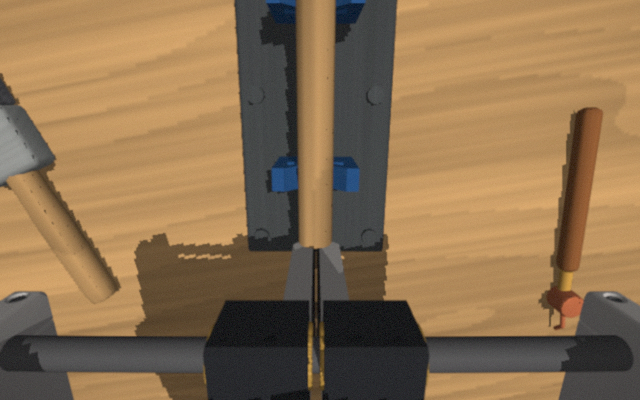

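View pics/d17.png

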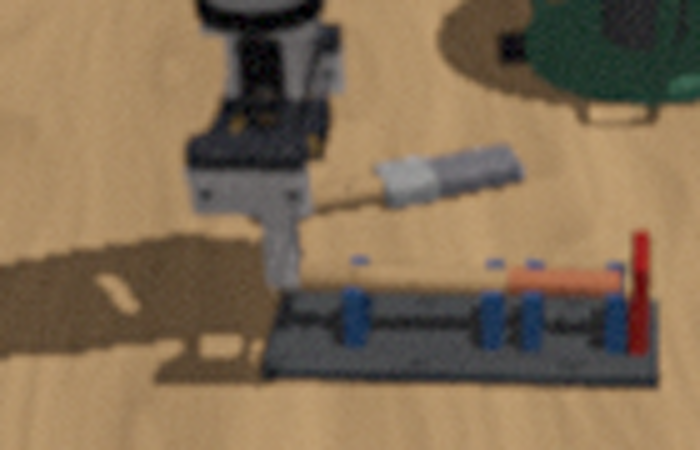

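```bash
for i in 1; do python3 -m creep '{"xyz": [[2,0,0],[2,0,0],[0,0,0]], "spin": [0,0,0]}';python3 -m creep '{"xyz": [[1,0,0],[1,0,0],[0,0,0]], "spin": [0,0,0]}';done
```

```text
time_s: 24.02
ee_pos: [0.4056, 0.2047, 0.0652]
eef_rot: [-3.142, -0.0, -0.164]
force: [0.1, 0.7, -0.6]
grip_width: 0.0002
time_s: 24.4
ee_pos: [0.4075, 0.2044, 0.0652]
eef_rot: [-3.142, -0.0, -0.164]
force: [-0.4, -0.1, -0.1]
grip_width: 0.0006
```

```bash
python3 -m creep '{"xyz": [[1,0,0],[0,0,0],[0,0,0]], "spin": [0,0,0]}';python3 -m creep '{"xyz": [[1,0,0],[0,0,0],[0,0,0]], "spin": [0,0,0]}'
```

```text
time_s: 24.78
ee_pos: [0.4084, 0.2042, 0.0652]
eef_rot: [-3.142, -0.0, -0.164]
force: [0.5, -0.8, -1.0]
grip_width: 0.0003
time_s: 25.15
ee_pos: [0.4086, 0.2041, 0.065]
eef_rot: [3.141, 0.002, -0.164]
force: [-6.7, 1.8, 4.1]
grip_width: 0.0002
```

```bash
python3 -m creep '{"xyz": [[0.5,0,0],[0,0,0],[-5,0,0],[-20,0,0],[0,0,-40]], "spin": [0,0,0,0,0]}';python3 -m creep '{"xyz": [[30,0,-50],[50,0,-50],[40,0,0],[0,0,0],[0,0,0]], "spin": [0,0,0,0,0]}'; python3 - <<'E'
from seg import *
o=ctrl.get_obs();print(o['ee_pos'],o['force'])
m=ctrl.camera_model('wrist');np.savez('w18.npz',**m)
im=ctrl.camera('wrist')[:,:,::-1];cv2.imwrite('pics/w18.png',im)
crop(im,250,0,140,240,3,'pics/w18c.png')
im=ctrl.camera('side')[:,:,::-1];crop(im,240,130,110,70,7,'pics/d18.png')
im=ctrl.camera('scene')[:,:,::-1];crop(im,330,150,90,65,8,'pics/s18.png');cv2.imwrite('pics/s18f.png',im)
E
```

```text
time_s: 25.78
ee_pos: [0.3832, 0.2076, 0.1038]
eef_rot: [3.139, 0.004, -0.164]
force: [1.2, 0.1, 0.9]
grip_width: 0.0006
time_s: 26.4
ee_pos: [0.4972, 0.1894, 0.1988]
eef_rot: [3.141, 0.001, -0.164]
force: [-0.3, 0.5, -0.4]
grip_width: 0.0006
[0.49716677 0.18936462 0.19884209] [-0.33165914  0.45104533 -0.35093836]
```

View pics/w18.png

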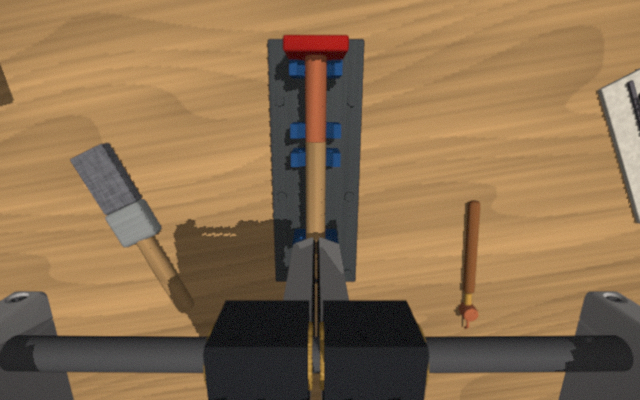

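View pics/d18.png

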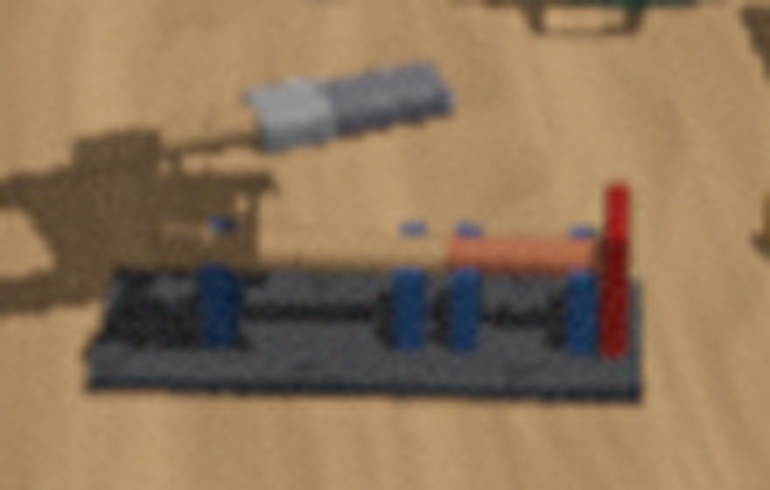

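View pics/s18.png

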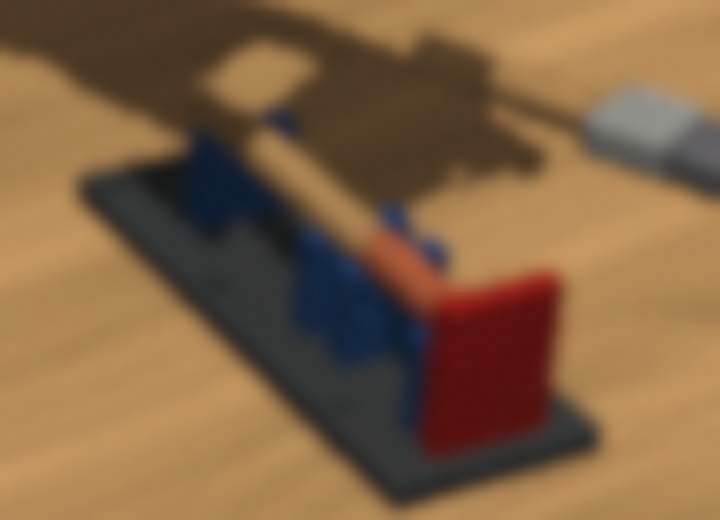

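View pics/s18f.png

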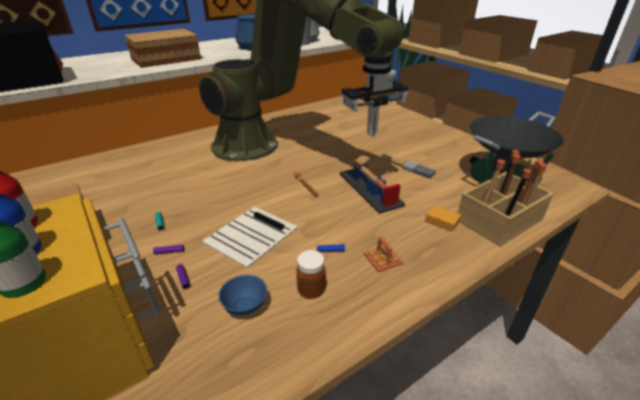

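View pics/w18c.png

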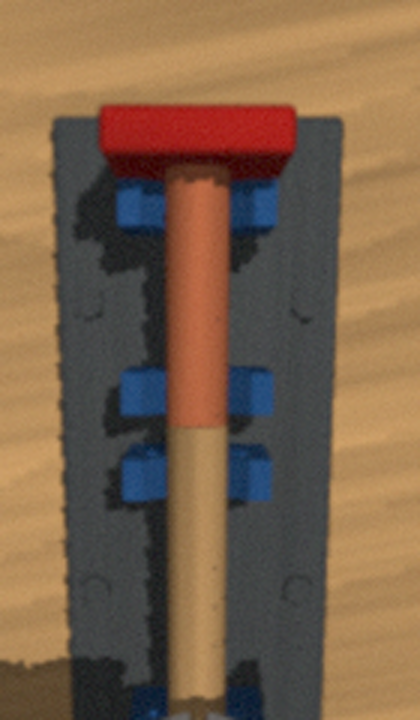

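```bash
python3 -m creep '{"xyz": [[40,0,0],[40,0,0],[0,0,0],[0,0,0]], "spin": [0,0,0,0]}'; python3 - <<'E'
from seg import *
m2=ctrl.camera_model('wrist');im=ctrl.camera('wrist')[:,:,::-1];cv2.imwrite('pics/w19.png',im)
crop(im,260,60,110,180,4,'pics/w19c.png');np.savez('w19.npz',**m2)
m=dict(np.load('w18.npz'))
g=lambda x,y:(250+(x+.5)/3-.5,(y+.5)/3-.5)
f=np.array([.615,.1704]);u=np.array([-.9867,.1628]);n=np.array([.1628,.9867])
for nm,p,z in (('joint',g(197,428),.059),('sleeve start',g(197,178),.059),('red front top',g(197,154),.076),('sl L',g(166,320),.05),('sl R',g(229,320),.05),('ha L',g(169,600),.05),('ha R',g(226,600),.05)):
    P=plane(m,[p],z)[0,:2];print(nm,((P-f)@u).round(4),((P-f)@n).round(4))
E
```

```text
time_s: 27.05
ee_pos: [0.5759, 0.1766, 0.1992]
eef_rot: [3.141, 0.001, -0.164]
force: [-0.6, 0.2, -0.5]
grip_width: 0.0004
joint 0.0693 0.0001
sleeve start 0.0031 0.0
red front top -0.0005 0.0
sl L 0.0397 0.0089
sl R 0.0397 -0.009
ha L 0.1225 0.0087
ha R 0.1225 -0.0088
```

View pics/w19c.png

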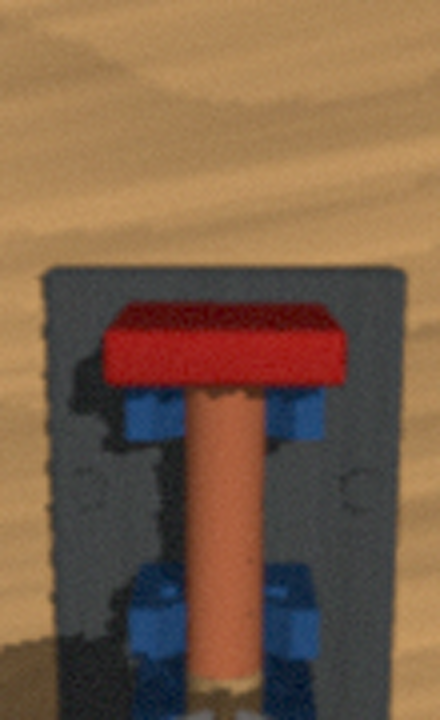

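```bash
python3 - <<'E'
from station import ctrl
print(ctrl.hand_in()); o=ctrl.get_obs(); print(o['time_s'],o['force'],o['grip_width'])
E
```

```text
the job is handed in; nothing more can be done
None
the job is handed in; nothing more can be done
```

The copper sleeve and the pale handle are in the V rests, end to end and against the red stop. I handed the job in at about 27 s; no verdict is reported.

**What I did:**
- I laid the sleeve in the first two rests with about 8 mm left to the stop.
- I laid the handle behind it with a gap of about 6 mm.
- I pushed the handle's free end with closed fingers until the force along the V rose to about 7 N, then 0.5 mm further. I then backed off and lifted clear.

**Last checks, from the wrist camera:**
- **Along the V:** the joint between sleeve and handle lies about 70 mm from the stop face (69.3 mm in my frame, with the face between -0.5 and -1 mm), and no gap shows there.
- **Sideways:** both axes lie within about 0.2 mm of the V's line.
- **Height:** both rods show about 18 mm wide when cast onto the 50 mm axis height, so they lie fully down.
- **Robot:** the gripper is empty and the force reads about zero.
- **Bystanders:** the black spare and the other things look unmoved in the scene picture. I did not measure them.

**Disagreements:**
- Two-view height of the stop's top came out near 70.5 mm against the stated 76 mm. I put this down to pixel noise over the short baseline.
- The stop face read 0.5–1 mm nearer the -x end in later views than in my first estimate. The push contact settled it.
- In the last pictures a shadow hides about 3 mm of the sleeve's stop end, so I judged contact there from the joint's position and the push force.

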